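Fit a snap ring to a gear-case axle

ROBOT

A 7-joint arm with a two-finger parallel gripper is mounted at the origin on the work surface. World frame = base frame: x ahead of the robot, y to its left, z up, the work surface at z = 0. Lengths are in m, angles in rad, forces in N, time in s.
With the tool pointing down it reaches from about 0.35 to 0.9 m from the base axis. Payload 8.1 kg.
Tool frame: the origin (TCP) lies midway between the tips of the shut fingers; the grasp point (between the pads) lies 19 mm behind it; z points along the fingers, y is the line along which they close (so a half turn about z gives the same grasp; the last joint's range is limited). The gripper opens to 92 mm and grips with 3 to 60 N. Pads are 19 mm wide; open, the fingers measure 130 mm over their backs; the gripper's body (75 mm by 190 mm) begins 47 mm behind the grasp point.
Start: joints at [-0.103, 0.434, 0.025, 1.573, -0.012, 1.134, -0.075], TCP at [0.625, -0, 0.205] pointing down, gripper open.
Joint ranges: [-2.62, 2.62], [-0.44, 2.09], [-1.27, 1.32], [0.08, 2.57], [-1.32, 4.46], [0.12, 2], [-2.74, 2.74]. Speed limits (rad/s): [2.22, 2.22, 3.01, 3.01, 3.14, 3.14, 3.14].

INTERFACE

Orientations are given as a rotation vector (axis times angle).
In Python, from cell import arm gives the robot as it stands.
- The arm moves only by the tool carry_out, never from a script. Its arguments are lists of equal length, an entry for each row: "claw": the finger opening in cm, from 0 to 9.18; "delta_pos": the shift along the tool's x, y, z in cm, a list of three; "angular": the turn, a rotation vector about the tool's x, y, z in rad, a list of three. In form: {"claw": [claw, ...], "delta_pos": [[dx, dy, dz], ...], "angular": [[ax, ay, az], ...]}. A call has 1 to 20 rows; each row shifts and turns the commanded pose from where the row before left it, along the tool's axes as they then stand; what a row does not reach is not made up. A row lasts 1/10 s, in which the tool goes at most 50 mm and 8.59 degrees, less where a joint would pass 70% of its speed; a pose out of reach is approached as far as the arm can. A call with a gripper value outside its range is refused whole. The fingers move at their own pace and stop on an object; "force" is the grip in N (left out, the last holds). Time passes only in rows, so rows that do not move let the fingers close. It gives the time, the measured TCP pose, the force, the opening and the grip force at its end, in the units of the state.
- arm.observe(): the state, without advancing time (a new reading comes with each control period).
- arm.get_image(name): name is "scene" or "side" or "wrist"; returns a dict with "frame" (400x640x3 uint8, red, green, blue), "mtx" (3x3 intrinsics, pixels), "T" (4x4, takes a point from camera to world coordinates). Camera axes: x right, y down, z forward; pixel columns grow to the right and rows downward; lengths in m; the calibration is good to about 2 mm. A picture is of the moment at which its call begins. There is no depth.
- arm.sign_off(): hands the job in; it is judged then, once.
Trained networks look in a picture, given as the dict that the camera call returned (one of the last four; its "shot" number tells which), for a name from the list of things; names that differ only in an ending like _2 or _b are one class to them, and where a whole thing is asked for, a point or a joint stands for the part that bears it (a point fixed in the world has none). Each returns a list of dicts, best first, with "conf" (0 to 1); they miss things now and then, are a little off and sometimes report something else, mostly with a low value. They report only what shows in the picture. A call takes as long as a camera call. They do not tell look-alikes from the thing itself.
- arm.look_for(label, picture): "centre" ([column, row] as shares, 0 to 1, of the picture: columns of its width, rows of its height, amid what is visible of it).
- arm.trace(label, picture): "region" (400x640 bool, what is visible of it) and "centre" ([column, row] as shares, 0 to 1, of the picture: columns of its width, rows of its height, amid what is visible of it).
- arm.place_of(label, picture): "centre" ([column, row] as shares, 0 to 1, of the picture: columns of its width, rows of its height: a listed point, or the origin of a listed thing).
The state is a dict: "clock": time; "joints": joint angles; "dq": joint speeds; "joint_efforts": joint torques, N m; "position": TCP position; "ee_rot": TCP orientation; "force": force on the tool from outside, world axes, zero at the start; "ft_torque": the same for the moment, N m; "width": opening from 0.0 (shut) to 1.0 (fully open); "gripper_force": force on a finger pad.
Only numpy, scipy, OpenCV 4.12 (cv2) and the standard library are available. Lean on these libraries where they do the work, as an engineer would, in place of code of your own. Each camera call takes 0.05 s, during which the arm holds its last target. There are 200 camera calls.

TASK

Pick up the gear-case cover by the square end of its axle stub and seat it fully home, flat and square in the pocket of the wooden fixture. Then take the ring pliers from their rest by the handles, squeeze them so that the snap ring on their tips is fully spread, and slide the ring down over the axle, without forcing it, until it is level with the groove just above the bearing. Finish while still holding it there: pliers squeezed, ring level and fully spread around the groove, hanging from the pliers and not resting on the bearing; leave everything else alone.

Things in the scene. Friction and masses are not known exactly. Their poses are not given: they have to be found in the camera images.
- cover: gear-case cover: loose aluminium plate 76 (x) x 56 (y) x 16 mm (z) with an upright steel axle stub at its centre, 0.25 to 0.5 kg. Origin at the centre of its underside, z up along the axle. It starts on the table left or right of the fixture, the pliers on the other side. It fits the pocket either way round. Bearing boss (diameter 38 mm) from 16 to 24 mm up
- groove (a point): on the axle's axis at the middle of the ring groove (diameter 20 mm), 27.5 mm above the cover's underside; the groove reaches from 24 mm (the bearing boss's top face) to 31 mm, where the round shaft of diameter 24 mm begins
- axle_top (a point): centre of the axle's top face, 65 mm above the cover's underside. The top 22 mm of the axle are a square drive end 17 x 17 mm with sides parallel to the cover's x and y; below it is the round 24 mm shaft, 12 mm long, on whose shoulder fingertips would stand
- fixture: fixed plywood block 120 (x) x 100 (y) x 22 mm high with a rectangular pocket in the middle of its top. Origin at the centre of its underside, z up
- pocket (a point): centre of the pocket's floor, 10 mm above the table. The pocket is 79.5 (x) x 59.5 mm (y), 12 mm deep, with a 3 mm chamfer round its mouth; axes as the fixture's. The seated cover's underside lies on this floor
- rest: fixed wooden rest that carries the pliers: a base 140 (x) x 70 (y) x 8 mm with two blocks on it, tops at 34 mm. Its origin is at the centre of its underside, straight below the pliers' grip point to within 2 mm; the space under the handles at the grip point is free down to 8 mm above the table
- pliers: bent-nose ring pliers, 0.15 kg, lying level on the rest: two rubber-covered handles towards -x, jaws towards +x, the tips bent down and fixed in the ears of a dark steel snap ring, which stays on them. Origin on the pivot at mid height of the handles, 42 mm above the table; x along the pliers towards the ring, z up. Handles 16 mm high, from 27 to 117 mm behind the pivot
- grip (a point): grip point midway between the handles, 48 mm behind the pivot, at the handles' mid height; take them here from above, fingers closing along the pliers' y. Width over the handles here: 45 mm relaxed, 36 mm fully squeezed (outer faces then parallel). 40 N squeezes the pliers fully, against their stop; about 13 N on each handle is enough
- ring (a point): centre of the snap ring, 80 mm ahead of the pivot (128 mm ahead of the grip point), 22 mm below the handles' mid height. The ring lies level, 3 mm thick; relaxed 29 mm outside and 21 mm inside diameter (too small for the 24 mm shaft); fully spread it leaves at least 2.3 mm all round the shaft when this point is on the axle's axis
- jaw_left (a joint): swing of the left (+y) handle and jaw about the pivot in rad: 0 relaxed, about 0.095 fully squeezed, at the stop (ring fully spread). A spring returns it to 0
- jaw_right (a joint): the same for the right (-y) handle and jaw
- bush: a plain brass bush, a ring 36 mm across and 20 mm high, a bystander
- gear: a white plastic gear 52 mm across, 20 mm high, a bystander
- screwdriver: a screwdriver lying beyond the fixture, a bystander
- timer: a grey timer module 60 x 48 x 30 mm with a short spindle, a bystander
- jar: a small glass jar 52 mm across, 62 mm high, a bystander
- spanner: a steel spanner lying on the table, a bystander
- oilcan: a white bottle 50 mm across, 130 mm high, a bystander
Things that resemble listed ones, but are neither listed nor needed, are in the scene too. Leave any orange, pink or yellow look-alike of the cover alone.

How it is judged:
By the outcome, as a careful person would: the job done as asked, in the order asked, and still so for the second after the job is handed in, while the arm keeps its last pose, push and grip.
It also fails if it takes over 58 s, if anything falls off the work surface, if the arm or the gripper's body presses on something with over 40 N, if the wrist force passes 120 N, or if a joint passes its speed limit or range.

## Working session

There is one attempt and no reset: what is moved stays moved. The work goes in short steps, Python scripts to look and compute and a tool call to move; the robot and the scene stay as the last step left them, time stands still between calls to the robot, and variables do not carry over. Pictures are saved under pics/ and viewed, at most 10 in all, crops included, and the job is handed in when it is done.

Besides the shell and the picture viewer there is one more tool, called after ">>>" as name(argument=value, ...) on one line, values as JSON. carry_out: Moves the arm, as the interface text tells. Its arguments: {"type":"object","properties":{"claw":{"type":"array","items":{"type":"number"}},"delta_pos":{"type":"array","items":{"type":"array","items":{"type":"number"}}},"angular":{"type":"array","items":{"type":"array","items":{"type":"number"}}},"force":{"type":"number"}},"required":["claw","delta_pos","angular"]}

```bash
mkdir -p pics; ls; cat > h.py <<'E'
import numpy as np, cv2
from cell import arm
from scipy.spatial.transform import Rotation as R
def uv(c): return np.array([c[0]*640,c[1]*400])
def ray(p,c):
    d=p["T"][:3,:3]@np.linalg.solve(p["mtx"],[c[0],c[1],1.]); return p["T"][:3,3],d/np.linalg.norm(d)
def onz(p,c,z):
    o,d=ray(p,c); return o+d*(z-o[2])/d[2]
def tri(l):
    A=np.zeros((3,3));b=np.zeros(3)
    for p,c in l:
        o,d=ray(p,c);M=np.eye(3)-np.outer(d,d);A+=M;b+=M@o
    return np.linalg.solve(A,b)
def proj(p,X):
    q=p["mtx"]@(np.linalg.inv(p["T"])@np.append(X,1))[:3]; return q[:2]/q[2]
def save(p,n): cv2.imwrite("pics/"+n,p["frame"][:,:,::-1])
E
python3 - <<'E'
from h import *
np.set_printoptions(precision=4,suppress=True)
s=arm.observe();print(s["clock"],s["position"],s["ee_rot"],s["force"])
P={n:arm.get_image(n) for n in ("scene","side","wrist")}
for n,p in P.items():
    save(p,n+"0.png"); print(n,p["T"].round(3).tolist(),p["mtx"].round(0).tolist())
    for l in ["cover","axle_top","groove","fixture","pocket","pliers","grip","ring","rest"]:
        print(l,[(uv(d["centre"]).round(1).tolist(),round(d["conf"],2)) for d in arm.place_of(l,p)][:4])
E
```

```text
pics
0.0 [ 0.6245 -0.0001  0.204 ] [-2.2208 -2.2207  0.0019] [-0.1643  0.7315 -0.4182]
scene [[0.829, 0.343, -0.442, 1.069], [0.559, -0.492, 0.668, -0.792], [0.012, -0.8, -0.599, 0.793], [0.0, 0.0, 0.0, 1.0]] [[384.0, 0.0, 319.0], [0.0, 384.0, 204.0], [0.0, 0.0, 1.0]]
cover [([234.9, 242.5], 0.94), ([211.3, 298.3], 0.82), ([243.7, 272.3], 0.76), ([265.1, 305.1], 0.74)]
axle_top [([230.2, 225.1], 0.93), ([205.3, 287.2], 0.69), ([263.9, 284.6], 0.68), ([194.1, 248.9], 0.67)]
groove [([209.4, 296.8], 0.82), ([228.1, 235.4], 0.81), ([240.2, 265.0], 0.67), ([192.3, 259.0], 0.58)]
fixture [([342.1, 242.5], 0.83), ([297.3, 333.6], 0.52)]
pocket [([344.0, 241.8], 0.63), ([342.3, 241.1], 0.29)]
pliers [([367.9, 174.2], 0.81), ([411.0, 227.2], 0.61)]
grip [([353.1, 168.3], 0.8)]
ring [([384.5, 185.5], 0.8), ([351.4, 288.2], 0.36)]
rest [([353.5, 179.4], 0.74)]
side [[-0.764, -0.476, 0.436, -0.003], [-0.645, 0.578, -0.499, 0.648], [-0.015, -0.663, -0.749, 1.014], [0.0, 0.0, 0.0, 1.0]] [[470.0, 0.0, 316.0], [0.0, 470.0, 199.0], [0.0, 0.0, 1.0]]
cover [([420.3, 146.2], 0.94), ([372.2, 139.2], 0.88), ([394.8, 165.4], 0.7), ([441.9, 173.4], 0.67)]
axle_top [([399.7, 148.9], 0.93), ([419.3, 180.8], 0.85), ([445.3, 157.3], 0.83), ([419.5, 130.0], 0.79)]
groove [([401.1, 155.4], 0.89), ([419.8, 136.5], 0.85), ([374.5, 134.0], 0.84), ([255.7, 280.4], 0.65)]
fixture [([300.2, 186.6], 0.74), ([393.9, 164.6], 0.26)]
pocket [([300.1, 182.7], 0.83)]
pliers []
grip [([256.1, 279.9], 0.91)]
ring [([220.3, 256.3], 0.71), ([350.2, 125.1], 0.16)]
rest [([259.3, 287.8], 0.71)]
wrist [[1.0, 0.001, -0.001, 0.625], [0.001, -0.965, -0.263, 0.071], [-0.002, 0.263, -0.965, 0.385], [0.0, 0.0, 0.0, 1.0]] [[328.0, 0.0, 319.0], [0.0, 328.0, 203.0], [0.0, 0.0, 1.0]]
cover []
axle_top []
groove []
fixture [([336.7, 200.5], 0.57)]
pocket [([337.9, 200.5], 0.76)]
pliers [([143.0, 242.3], 0.74)]
grip [([472.9, 32.3], 0.47)]
ring []
rest []
```

```bash
python3 -c "
import cv2,numpy as np
a=cv2.imread('pics/scene0.png');cv2.imwrite('pics/s0.png',a)"
```

```text
(no output)
```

View pics/scene0.png

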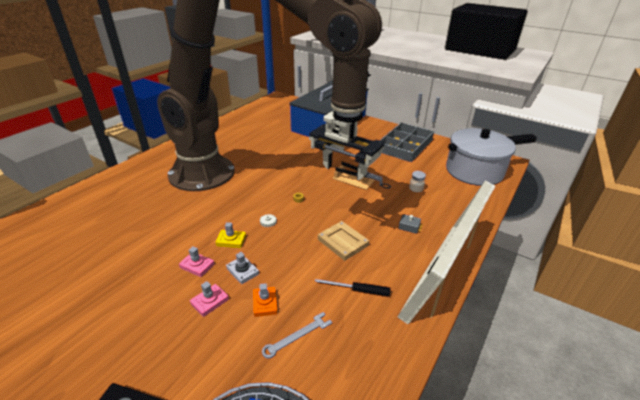

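View pics/side0.png

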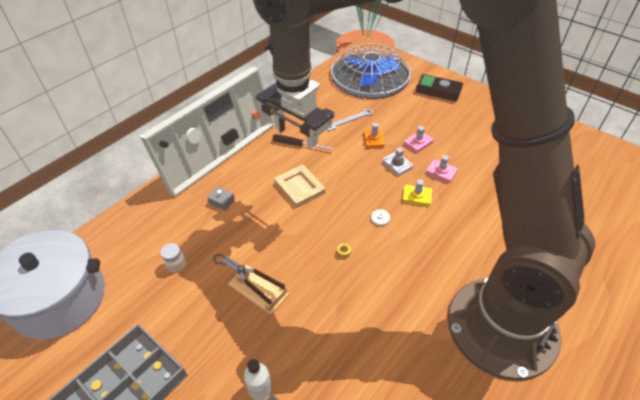

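Scene shows the grey cover amid look-alikes at scene (242,268) / side (397,163). The fixture is at scene (343,240) / side (300,185), and the pliers on the rest are at side (256,280) with the ring at (220,257).

```bash
python3 - <<'E'
from h import *
np.set_printoptions(precision=4,suppress=True)
P={n:arm.get_image(n) for n in ("scene","side","wrist")}
C={}
for n in("scene","side","wrist"):
    C[n]={l:[uv(d["centre"]) for d in arm.place_of(l,P[n])] for l in ["axle_top","groove","cover","pocket","fixture","grip","ring","rest","pliers"]}
def both(l):
    r=[]
    for a in C["scene"][l]:
        for b in C["side"][l]:
            X=tri([(P["scene"],a),(P["side"],b)]); e=max(np.linalg.norm(proj(P[n],X)-c) for n,c in(("scene",a),("side",b)))
            if e<4: r.append((X.round(4).tolist(),e.round(1),a.round().tolist(),b.round().tolist()))
    return r
for l in C["scene"]:
    print(l); [print("  ",x) for x in both(l)]
for l,z in (("pocket",.01),("fixture",0),("grip",.042),("pliers",.042)): print(l,[onz(P["wrist"],c,z) for c in C["wrist"][l]])
for l in("cover","fixture"):
  for n in("scene","side"):
    for d in arm.trace(l,P[n]):
        if d["conf"]<.4: continue
        m=d["region"];bgr=P[n]["frame"][m].mean(0).round()
        r=cv2.minAreaRect(np.float32([onz(P[n],(x,y),.016 if l=="cover" else .022)[:2]*1000 for y,x in np.argwhere(m)]))
        print(l,n,uv(d["centre"]).round(),round(d["conf"],2),bgr,np.round(r[0],1),np.round(r[1],1),round(r[2],1))
E
```

```text
axle_top
   ([0.4852, -0.2907, 0.0676], np.float64(0.4), [240.0, 254.0], [400.0, 149.0])
   ([0.6077, -0.334, 0.0677], np.float64(0.9), [265.0, 285.0], [375.0, 125.0])
   ([0.3694, -0.2176, 0.0633], np.float64(1.4), [229.0, 225.0], [421.0, 181.0])
   ([0.492, -0.4207, 0.0569], np.float64(0.1), [205.0, 289.0], [420.0, 128.0])
   ([0.3591, -0.3461, 0.0626], np.float64(1.3), [193.0, 249.0], [447.0, 158.0])
groove
   ([0.3671, -0.3536, 0.0294], np.float64(0.1), [193.0, 260.0], [443.0, 164.0])
   ([0.3707, -0.2173, 0.0148], np.float64(1.4), [232.0, 238.0], [418.0, 193.0])
   ([0.4793, -0.41, 0.0143], np.float64(1.6), [209.0, 296.0], [421.0, 142.0])
   ([0.4769, -0.2874, 0.032], np.float64(1.7), [241.0, 262.0], [401.0, 159.0])
   ([0.6102, -0.3467, 0.032], np.float64(0.1), [262.0, 298.0], [375.0, 131.0])
cover
   ([0.6014, -0.3388, 0.005], np.float64(1.5), [261.0, 301.0], [374.0, 140.0])
   ([0.3686, -0.345, -0.0079], np.float64(1.8), [200.0, 269.0], [440.0, 174.0])
   ([0.4836, -0.2944, -0.0027], np.float64(0.9), [240.0, 273.0], [397.0, 165.0])
   ([0.371, -0.2178, 0.0094], np.float64(0.7
[... 1031 characters left out ...]
ne [263. 299.] 0.73 [201. 101.  26.] [ 606.2 -337.5] [ 56.  102.7] 42.9
cover side [420. 142.] 0.87 [212. 145. 164.] [ 485.1 -423.1] [114.8  71.1] 89.9
cover side [399. 165.] 0.77 [180. 169. 171.] [ 480.5 -294. ] [84.9 86.7] 76.4
cover side [373. 135.] 0.74 [214. 135.  65.] [ 611.9 -342.8] [ 62.4 122. ] 42.3
cover side [250. 272.] 0.71 [121.  97.  81.] [551.  283.7] [203.9  62.8] 4.2
cover side [416. 192.] 0.6 [218. 201.  72.] [ 372.  -222.9] [77.9 96.8] 28.5
cover side [172. 257.] 0.52 [182. 171. 167.] [733.5 369.3] [47.2 89.5] 72.5
fixture scene [343. 236.] 0.55 [195. 158. 103.] [657.6 -37.8] [112.5 134.1] 73.1
fixture side [297. 185.] 0.89 [227. 200. 149.] [646.2 -24.4] [113.2 138.1] 75.6
```

>>> carry_out(claw=[5, 5, 5, 5, 5, 5, 5, 5, 5, 5, 5, 5, 5, 5], delta_pos=[[-2.2, -1.2, 0], [-2.2, -1.2, 0], [-2.2, -1.2, 0], [-2.2, -1.2, 0], [-2.2, -1.2, 0], [-2.2, -1.2, 0], [-2.2, -1.2, 0], [-2.2, -1.2, 0], [-2.2, -1.2, 0], [-2.2, -1.2, 0], [-2.2, -1.2, 0], [-2.2, -0.8, 0], [0, 0, 0], [0, 0, 0]], angular=[[0, 0, 0], [0, 0, 0], [0, 0, 0], [0, 0, 0], [0, 0, 0], [0, 0, 0], [0, 0, 0], [0, 0, 0], [0, 0, 0], [0, 0, 0], [0, 0, 0], [0, 0, 0], [0, 0, 0], [0, 0, 0]])

```text
clock: 4.6
position: [0.4849, -0.2642, 0.2049]
ee_rot: [2.223, 2.22, 0.0]
force: [-0.1, 0.4, 0.6]
width: 0.542
gripper_force: 0.0
```

```bash
cat > cov.py <<'E'
from h import *
import sys
np.set_printoptions(precision=4,suppress=True)
s=arm.observe();print(s["clock"],s["position"],s["ee_rot"],s["width"])
print("tool axes\n",R.from_rotvec(s["ee_rot"]).as_matrix())
p=arm.get_image("wrist");save(p,sys.argv[1])
for l,z in(("axle_top",.065),("groove",.0275),("cover",0),("pocket",.01),("fixture",0)):
    print(l,[(onz(p,uv(d["centre"]),z)[:2],round(d["conf"],2),uv(d["centre"]).round()) for d in arm.place_of(l,p)])
for d in arm.trace("cover",p):
    m=d["region"]; print(uv(d["centre"]).round(),round(d["conf"],2),p["frame"][m].mean(0).round(),m.sum(), [np.round(x,1) for x in cv2.minAreaRect(np.float32([onz(p,(x,y),.016)[:2]*1000 for y,x in np.argwhere(m)]))])
E
python3 cov.py w1.png
```

```text
4.6 [ 0.4849 -0.2642  0.2049] [2.2227 2.22   0.0004] 0.5422652758534151
tool axes
 [[ 0.0012  1.      0.0003]
 [ 1.     -0.0012  0.0001]
 [ 0.0001  0.0003 -1.    ]]
axle_top [(array([ 0.4871, -0.4148]), 0.88, array([321., 318.])), (array([ 0.3684, -0.2149]), 0.71, array([198., 137.]))]
groove [(array([ 0.3646, -0.3486]), 0.96, array([217., 250.])), (array([ 0.6053, -0.3398]), 0.85, array([422., 243.])), (array([ 0.3638, -0.2159]), 0.76, array([206., 135.])), (array([ 0.4813, -0.2866]), 0.67, array([316., 199.])), (array([ 0.4855, -0.416 ]), 0.57, array([320., 301.]))]
cover [(array([ 0.4872, -0.4183]), 0.94, array([321., 291.])), (array([ 0.6043, -0.3431]), 0.9, array([414., 237.])), (array([ 0.3613, -0.347 ]), 0.78, array([221., 240.])), (array([ 0.48  , -0.2885]), 0.71, array([315., 195.])), (array([ 0.3697, -0.2134]), 0.6, array([219., 132.]))]
pocket []
fixture []
[220. 230.] 0.94 [203. 150. 170.] 1369 [array([ 363.1, -334.1]), array([80.4, 38.3]), np.float64(6.9)]
[318. 199.] 0.93 [202. 201. 201.] 3135 [array([ 484. , -289.8]), array([59.5, 76.5]), np.float64(75.3)]
[412. 229.] 0.91 [208. 132.  22.] 1688 [array([ 600.1, -331.4]), array([54.1, 68.9]), np.float64(46.2)]
[319. 309.] 0.9 [193. 167. 179.] 1357 [array([ 487.1, -415.3]), array([92.1, 56.6]), np.float64(81.8)]
[213. 130.] 0.78 [219. 213.  38.] 3709 [array([ 367.8, -216. ]), array([79.5, 57. ]), np.float64(27.9)]
```

View pics/w1.png

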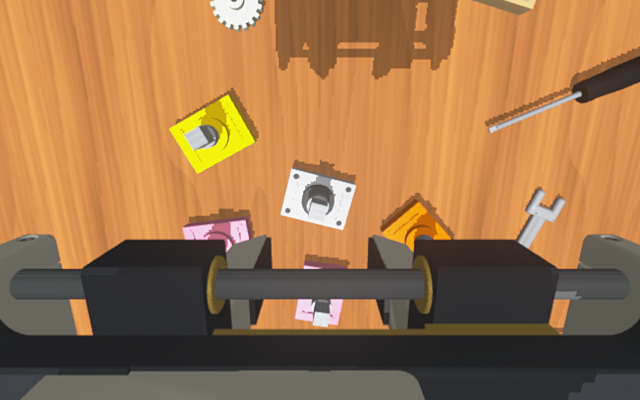

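The wrist picture shows the white/grey cover at (317,198), with yellow at (212,130), pinks at (217,230) and (320,305), and orange at (412,230). The cover's yaw is about -15°.

>>> carry_out(claw=[4.5, 4.5, 4.5, 4.5, 4.5, 4.5, 4.5, 4.5], delta_pos=[[-1.3, 0, 1], [-1.3, 0, 1], [0, 0, 1], [0, 0, 1], [0, 0, 0], [0, 0, 0], [0, 0, 0], [0, 0, 0]], angular=[[0, 0, 0], [0, 0, 0], [0, 0, 0.06], [0, 0, 0.07], [0, 0, 0.07], [0, 0, 0.06], [0, 0, 0], [0, 0, 0]])

```text
clock: 5.75
position: [0.4845, -0.2908, 0.1641]
ee_rot: [-2.49, -1.915, 0.001]
force: [1.5, -0.0, -0.1]
width: 0.491
gripper_force: 0.0
```

```bash
cat >> cov.py <<'E'
print("--rect")
for d in arm.trace("cover",p):
    m=d["region"]; f=p["frame"]
    if f[m].mean(0).min()<.9*f[m].mean(0).max(): continue
    hsv=cv2.cvtColor(f,cv2.COLOR_RGB2HSV)
    top=(m&(hsv[...,2]>190)).astype(np.uint8)
    top=cv2.morphologyEx(top,cv2.MORPH_OPEN,np.ones((3,3),np.uint8))
    for zz,mm in((.016,m),(.016,top)):
        print(mm.sum(),[np.round(x,1) for x in cv2.minAreaRect(np.float32([onz(p,(x,y),zz)[:2]*1000 for y,x in np.argwhere(mm)]))])
    x,y=map(int,uv(d["centre"]))
    c=f[max(0,y-90):y+90,max(0,x-110):x+110,::-1]
    cv2.imwrite("pics/crop_"+sys.argv[1],cv2.resize(c,None,fx=3,fy=3))
E
python3 cov.py w2.png
```

```text
5.75 [ 0.4845 -0.2908  0.1641] [-2.4896 -1.9154  0.0011] 0.49098623827696786
tool axes
 [[ 0.2563  0.9666 -0.0009]
 [ 0.9666 -0.2563 -0.0001]
 [-0.0003 -0.0008 -1.    ]]
axle_top [(array([ 0.4882, -0.4159]), 0.94, array([356., 316.])), (array([ 0.48  , -0.2906]), 0.88, array([314., 198.])), (array([ 0.3658, -0.2157]), 0.81, array([161., 148.])), (array([ 0.6036, -0.34  ]), 0.79, array([462., 215.]))]
groove [(array([ 0.3636, -0.218 ]), 0.94, array([178., 147.])), (array([ 0.4809, -0.2883]), 0.68, array([315., 186.])), (array([ 0.6057, -0.3397]), 0.66, array([448., 203.])), (array([ 0.4882, -0.4141]), 0.63, array([351., 294.]))]
cover [(array([ 0.3605, -0.3435]), 0.95, array([226., 253.])), (array([ 0.6025, -0.339 ]), 0.7, array([436., 197.])), (array([ 0.4818, -0.293 ]), 0.66, array([317., 184.])), (array([ 0.3706, -0.2151]), 0.65, array([194., 140.]))]
pocket []
fixture []
[187. 139.] 0.87 [212. 203.  39.] 4883 [array([ 368.4, -216.4]), array([81.9, 59.1]), np.float64(27.9)]
[319. 186.] 0.84 [205. 204. 205.] 4185 [array([ 483.3, -290.1]), array([58.5, 77.1]), np.float64(75.2)]
[349. 307.] 0.8 [207. 179. 193.] 1559 [array([ 485.4, -415.6]), array([89.5, 51.6]), np.float64(80.9)]
[440. 203.] 0.67 [211. 147.  46.] 4187 [array([ 604.6, -338.2]), array([57.5, 83. ]), np.float64(43.3)]
[237. 237.] 0.57 [199. 148. 168.] 427 [array([ 382.3, -322.8]), array([42.4, 18.2]), np.float64(4.2)]
--rect
4185 [array([ 483.3, -290.1]), array([58.5, 77.1]), np.float64(75.2)]
2958 [array([ 483., -291.]), array([56.5, 77.1]), np.float64(75.2)]
```

View pics/crop_w2.png

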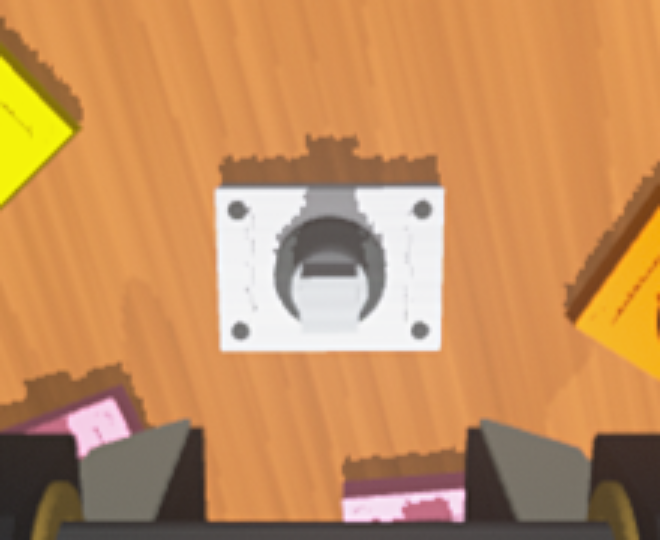

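>>> carry_out(claw=[4.5, 4.5, 4.5, 4.5, 4.5, 4.5, 4.5, 4.5, 4.5, 1, 1, 1, 1, 1, 1, 1, 1], delta_pos=[[0, -0.1, 2], [0, -0.1, 2], [0, 0, 2], [0, 0, 2], [0, 0, 1.5], [0, 0, 1], [0, 0, 0.7], [0, 0, 0.7], [0, 0, 0], [0, 0, 0], [0, 0, 0], [0, 0, 0], [0, 0, 0], [0, 0, 0], [0, 0, 0], [0, 0, 0], [0, 0, 0]], angular=[[0, 0, 0], [0, 0, 0], [0, 0, 0], [0, 0, 0], [0, 0, 0], [0, 0, 0], [0, 0, 0], [0, 0, 0], [0, 0, 0], [0, 0, 0], [0, 0, 0], [0, 0, 0], [0, 0, 0], [0, 0, 0], [0, 0, 0], [0, 0, 0], [0, 0, 0]], force=45)

```text
clock: 7.85
position: [0.483, -0.2895, 0.0458]
ee_rot: [-2.491, -1.915, 0.0]
force: [0.5, 0.1, -0.4]
width: 0.108
gripper_force: 0.0
```

```bash
python3 cov.py w3.png
```

```text
7.85 [ 0.483  -0.2895  0.0458] [-2.4908 -1.9145  0.    ] 0.1080225521539394
tool axes
 [[ 0.2572  0.9664 -0.    ]
 [ 0.9664 -0.2572  0.    ]
 [ 0.     -0.     -1.    ]]
axle_top [(array([ 0.4823, -0.2924]), 0.87, array([319., 256.])), (array([ 0.3671, -0.2145]), 0.73, array([ 55., 172.])), (array([ 0.6043, -0.3401]), 0.56, array([557., 281.]))]
groove [(array([ 0.6061, -0.3384]), 0.82, array([520., 250.])), (array([ 0.3656, -0.2168]), 0.65, array([102., 165.])), (array([ 0.4835, -0.2894]), 0.58, array([320., 227.]))]
cover [(array([ 0.3677, -0.2145]), 0.8, array([129., 155.])), (array([ 0.4818, -0.2916]), 0.59, array([318., 218.]))]
pocket []
fixture []
[321. 215.] 0.94 [189. 189. 190.] 7470 [array([ 482.6, -291.6]), array([64.1, 77.2]), np.float64(75.9)]
[119. 157.] 0.75 [202. 193.  47.] 12140 [array([ 364.3, -216.7]), array([90.4, 62.7]), np.float64(28.0)]
[502. 238.] 0.69 [198. 131.  28.] 7746 [array([ 606.8, -339.6]), array([55.9, 93.3]), np.float64(42.2)]
[148. 316.] 0.64 [214. 150. 176.] 1297 [array([ 341.3, -326.3]), array([24.2, 40.3]), np.float64(78.1)]
[330. 328.] 0.47 [128.  77.  90.] 93 [array([ 472. , -368.5]), array([7.7, 8.9]), np.float64(75.2)]
--rect
7470 [array([ 482.6, -291.6]), array([64.1, 77.2]), np.float64(75.9)]
3947 [array([ 482.3, -292.9]), array([61.4, 77.2]), np.float64(75.8)]
```

View pics/w3.png

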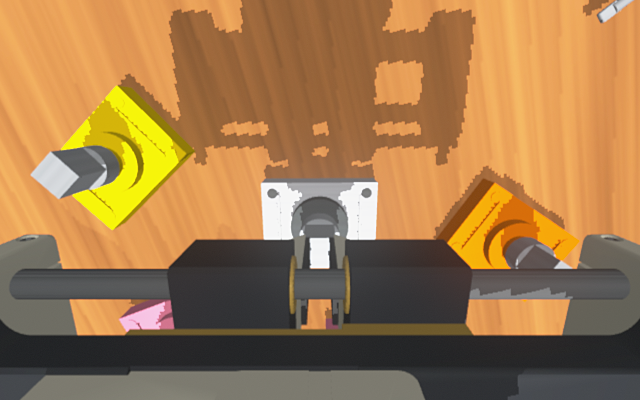

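```bash
python3 - <<'E'
from h import *
im=cv2.imread("pics/w3.png");cv2.imwrite("pics/c3.png",cv2.resize(im[170:340,240:400],None,fx=4,fy=3.5,interpolation=cv2.INTER_CUBIC)[:600])
s=arm.observe();T=np.eye(4);T[:3,:3]=R.from_rotvec(s["ee_rot"]).as_matrix();T[:3,3]=s["position"]
p=arm.get_image("wrist")
for y in(-.005,.005):
  for x in(-.0095,.0095): print(x,y,[proj(p,(T@[x,y,z,1])[:3]).round() for z in(0,-.019,-.03)])
print("width",s["width"],s["gripper_force"])
q=arm.get_image("side");save(q,"side3.png");c=proj(q,s["position"]).astype(int);print(c)
cv2.imwrite("pics/c3s.png",cv2.resize(q["frame"][c[1]-60:c[1]+60,c[0]-80:c[0]+80,::-1],None,fx=5,fy=5))
E
```

```text
-0.0095 -0.005 [array([311., 253.]), array([310., 267.]), array([309., 277.])]
0.0095 -0.005 [array([310., 223.]), array([309., 234.]), array([309., 242.])]
-0.0095 0.005 [array([327., 253.]), array([328., 267.]), array([329., 277.])]
0.0095 0.005 [array([328., 223.]), array([328., 234.]), array([329., 242.])]
width 0.10921501061660531 0.0
[398 154]
```

View pics/c3.png

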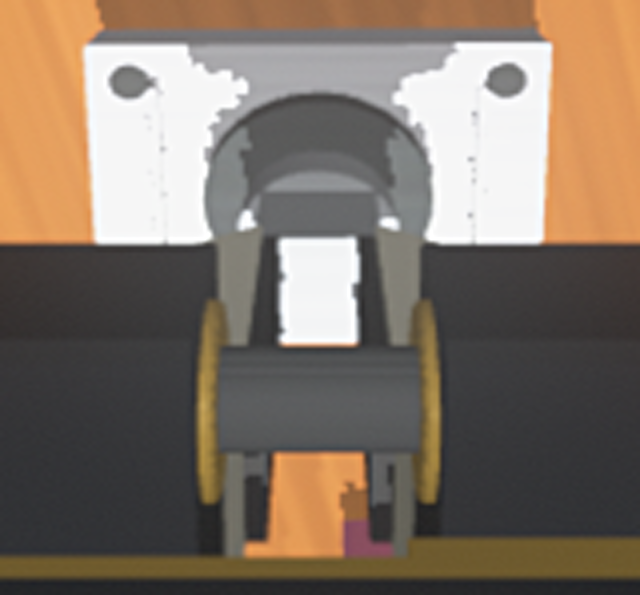

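View pics/c3s.png

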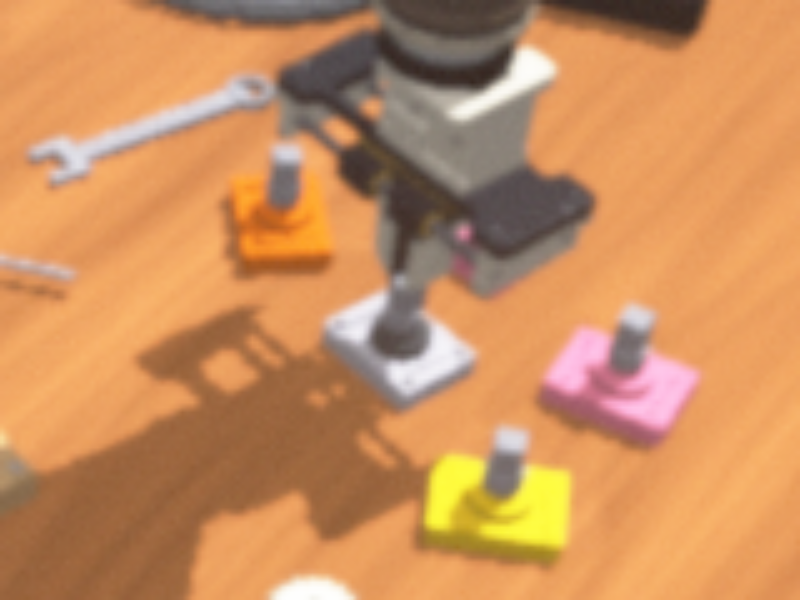

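The side crop shows the fingertips ending just above the axle top, about 20 mm above the reported TCP, so the grasp closed on air. With the fingers open 45 mm they clear the boss, so I can go lower safely and close gently.

>>> carry_out(claw=[4.6, 4.6, 4.6, 4.6, 4.6, 4.6, 4.6, 4.6, 4.6, 4.6, 4.6], delta_pos=[[0, 0, 0], [0, 0, 0], [0, 0, 0], [0, 0, 0], [0, 0, 0], [0, 0, 0.4], [0, 0, 0.4], [0, 0, 0.4], [0, 0, 0.4], [0, 0, 0.2], [0, 0, 0]], angular=[[0, 0, 0], [0, 0, 0], [0, 0, 0], [0, 0, 0], [0, 0, 0], [0, 0, 0], [0, 0, 0], [0, 0, 0], [0, 0, 0], [0, 0, 0], [0, 0, 0]], force=10)

```text
clock: 9.45
position: [0.4828, -0.2894, 0.0274]
ee_rot: [-2.49, -1.914, 0.0]
force: [-0.1, 0.2, 0.5]
width: 0.5
gripper_force: 0.0
```

>>> carry_out(claw=[1, 1, 1, 1, 1, 1, 1, 1], delta_pos=[[0, 0, 0], [0, 0, 0], [0, 0, 0], [0, 0, 0], [0, 0, 0], [0, 0, 0], [0, 0, 0], [0, 0, 0]], angular=[[0, 0, 0], [0, 0, 0], [0, 0, 0], [0, 0, 0], [0, 0, 0], [0, 0, 0], [0, 0, 0], [0, 0, 0]], force=10)

```text
clock: 10.25
position: [0.4831, -0.2895, 0.0279]
ee_rot: [2.491, 1.915, 0.0]
force: [-0.6, -0.3, 2.7]
width: 0.186
gripper_force: 10.0
```

```bash
python3 - <<'E'
from h import *
p=arm.get_image("wrist");save(p,"w4.png")
cv2.imwrite("pics/c4.png",cv2.resize(p["frame"][170:340,240:400,::-1],None,fx=4,fy=3.5,interpolation=cv2.INTER_CUBIC)[:600])
s=arm.observe();print(s["position"],s["width"],s["gripper_force"],s["force"])
E
```

```text
[ 0.48313412 -0.28951709  0.02794136] 0.18457930609648163 10.00023901462555 [0.03489653 0.54122138 3.45300598]
```

View pics/c4.png

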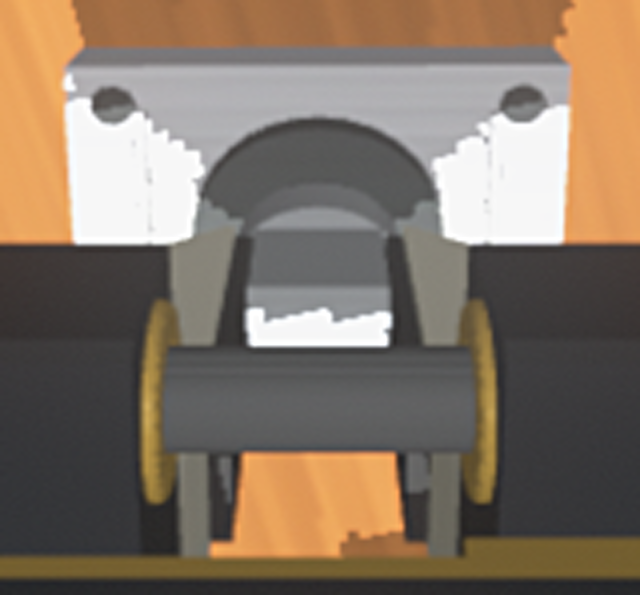

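The fingers now hold the square (17 mm, 10 N). I'll grip harder, lift, and go to a staging point short of the fixture.

>>> carry_out(claw=[1, 1, 1, 1, 1, 1, 1, 1, 1, 1, 1, 1, 1, 1, 1, 1, 1, 1, 1, 1], delta_pos=[[0, 0, 0], [0, 0, 0], [0, 0, -0.3], [0, 0, -0.7], [0, 0, -1.5], [0, 0, -2], [0, 0, -2], [0, 0, -2], [0, 0, -1.5], [1, 0.6, 0], [2, 1.2, 0], [3, 1.5, 0], [3, 1.5, 0], [3, 1.5, 0], [3, 1.5, 0], [2.2, 1.2, 0], [1.5, 0.7, 0], [0.5, 0.3, 0], [0, 0, 0], [0, 0, 0]], angular=[[0, 0, 0], [0, 0, 0], [0, 0, 0], [0, 0, 0], [0, 0, 0], [0, 0, 0], [0, 0, 0], [0, 0, 0], [0, 0, 0], [0, 0, 0], [0, 0, 0], [0, 0, 0], [0, 0, 0], [0, 0, 0], [0, 0, 0], [0, 0, 0], [0, 0, 0], [0, 0, 0], [0, 0, 0], [0, 0, 0]], force=45)

```text
clock: 12.3
position: [0.6281, -0.1313, 0.1276]
ee_rot: [2.492, 1.912, -0.002]
force: [0.5, 0.1, -3.3]
width: 0.178
gripper_force: 45.0
```

```bash
cat > fix.py <<'E'
from h import *
import sys
np.set_printoptions(precision=4,suppress=True)
s=arm.observe();M=R.from_rotvec(s["ee_rot"]).as_matrix();print(s["clock"],s["position"],s["width"],s["force"],"\nyaw y",np.degrees(np.arctan2(M[1,1],M[0,1])))
P={n:arm.get_image(n) for n in("wrist","scene","side")}
p=P["wrist"];save(p,sys.argv[1])
for l,z in(("axle_top",.065),("pocket",.01),("fixture",0)):
    for n,q in P.items(): print(l,n,[(onz(q,uv(d["centre"]),z)[:2],round(d["conf"],2),uv(d["centre"]).round()) for d in arm.place_of(l,q)][:2])
for n,q in P.items():
    for d in arm.trace("fixture",q)[:2]:
        m=d["region"]; print(n,uv(d["centre"]).round(),round(d["conf"],2),m.sum(), [np.round(x,1) for x in cv2.minAreaRect(np.float32([onz(q,(x,y),.022)[:2]*1000 for y,x in np.argwhere(m)]))])
X=np.mean([onz(p,uv(d["centre"]),.01) for d in arm.place_of("pocket",p)][:1] or [s["position"]],0)
E
python3 fix.py w5.png
```

```text
12.3 [ 0.6281 -0.1313  0.1276] 0.1780605120813506 [ 0.5112  0.1484 -3.3366] 
yaw y -15.002565315265564
axle_top wrist [(array([ 0.7422, -0.1464]), 0.63, array([469., 190.]))]
axle_top scene [(array([ 0.6067, -0.3354]), 0.93, array([263., 285.])), (array([ 0.3726, -0.3515]), 0.93, array([193., 251.]))]
axle_top side [(array([ 0.3616, -0.2256]), 0.86, array([424., 181.])), (array([ 0.3566, -0.3464]), 0.68, array([447., 158.]))]
pocket wrist [(array([ 0.6538, -0.029 ]), 0.85, array([317.,  71.]))]
pocket scene [(array([ 0.6583, -0.0292]), 0.96, array([344., 241.]))]
pocket side [(array([ 0.6669, -0.0374]), 0.94, array([297., 182.]))]
fixture wrist [(array([ 0.6491, -0.0316]), 0.9, array([313.,  77.]))]
fixture scene [(array([ 0.659 , -0.0313]), 0.71, array([344., 244.]))]
fixture side [(array([ 0.6491, -0.0332]), 0.67, array([301., 188.])), (array([0.7893, 0.1584]), 0.18, array([220., 203.]))]
wrist [312.  69.] 0.96 19554 [array([650.9, -29.9]), array([100.3, 121.3]), np.float64(75.0)]
wrist [13. 27.] 0.63 1163 [array([429. ,  59.4]), array([34.2, 22.4]), np.float64(60.6)]
scene [345. 244.] 0.72 1002 [array([656. , -37.9]), array([118.9, 137.6]), np.float64(73.8)]
scene [318. 231.] 0.62 563 [array([564.1, -40.8]), array([ 86.1, 128.4]), np.float64(68.8)]
side [298. 183.] 0.67 1277 [array([646.8, -25.8]), array([110.5, 137.6]), np.float64(74.7)]
side [328. 146.] 0.64 492 [array([ 697.6, -210.8]), array([ 77.3, 113. ]), np.float64(76.5)]
```

View pics/w5.png

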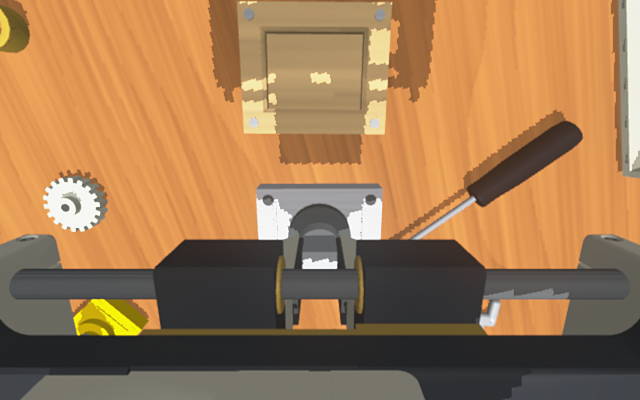

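The fixture pocket spans (263–363, 30–110) and the cover hangs level in the gripper with its far edge at row ~185. Fixture yaw is -15.0° and matches the tool. Next I check the cover's offset in the grip against the fixture, using edges.

```bash
python3 - <<'E'
from h import *
np.set_printoptions(precision=2,suppress=True)
s=arm.observe();M=R.from_rotvec(s["ee_rot"]).as_matrix();t=s["position"]
p=arm.get_image("wrist");f=p["frame"].astype(float)
g=cv2.cvtColor(p["frame"],cv2.COLOR_RGB2GRAY)
tool=lambda c,z:(M.T@(onz(p,c,z)-t))[:2]*1000
print("cover col 270-290 profile rows178-196");print(f[178:196,262:275].mean(1).astype(int).tolist())
r=f[200:225].mean(0)
print("row profile L",r[250:266].astype(int).tolist());print("R",r[374:392].astype(int).tolist())
for row in(184,185,189,190): print(row,"z.0997",tool((320,row),.0997),"z.1157",tool((320,row),.1157))
for c in(257,383): print(c,tool((c,212),.1157))
# fixture outline + pocket mouth
m=arm.trace("fixture",p)[0]["region"]
for z in(.022,): 
  a=np.array([tool((x,y),z) for y,x in np.argwhere(m)]);print("fix tool frame",np.percentile(a,[.5,99.5],axis=0), cv2.minAreaRect(np.float32(a)))
print("col290-340 gray rows0-140");print(g[0:140,288:300].mean(1).astype(int).tolist())
print("row 55-75 gray cols 235-395");print(g[52:72,235:395].mean(0).astype(int).tolist())
E
```

```text
cover col 270-290 profile rows178-196
[[226, 153, 88], [226, 154, 88], [226, 154, 88], [228, 155, 87], [232, 155, 88], [202, 138, 99], [116, 109, 110], [110, 109, 110], [114, 109, 109], [113, 109, 108], [125, 121, 122], [153, 150, 152], [169, 167, 169], [168, 166, 168], [164, 162, 164], [164, 162, 164], [157, 154, 156], [132, 129, 130]]
row profile L [[223, 150, 87], [223, 151, 87], [224, 152, 88], [225, 152, 88], [225, 152, 86], [226, 151, 85], [230, 175, 130], [239, 229, 222], [245, 248, 251], [244, 245, 246], [244, 244, 245], [245, 245, 245], [242, 242, 243], [231, 231, 231], [224, 224, 225], [220, 220, 220]]
R [[224, 225, 225], [232, 233, 234], [242, 242, 243], [243, 244, 245], [243, 243, 244], [239, 240, 242], [239, 241, 244], [234, 222, 214], [221, 156, 108], [218, 142, 81], [218, 145, 85], [217, 145, 86], [216, 144, 86], [215, 143, 85], [214, 142, 84], [212, 140, 83], [209, 138, 82], [205, 136, 81]]
184 z.0997 [26.52  0.6 ] z.1157 [29.9   0.56]
185 z.0997 [25.85  0.6 ] z.1157 [29.28  0.56]
189 z.0997 [23.19  0.61] z.1157 [26.82  0.57]
190 z.0997 [22.52  0.61] z.1157 [26.2   0.
[... 1049 characters left out ...]
 146, 146, 147, 147, 146, 142, 136, 132, 129, 121, 102, 104, 139, 150, 150, 149, 149, 149, 149, 149, 149, 149, 149, 149, 149, 149, 149, 149, 149, 149, 149, 149, 149, 149, 149, 149, 150, 149, 150, 150, 149, 150, 150, 150, 150, 150, 150, 150, 150, 150, 150, 150, 150, 150, 150, 150, 150, 150, 150, 150, 150, 150, 150, 151, 150, 150, 150, 150, 151, 150, 150, 150, 150, 151, 151, 151, 151, 151, 151, 151, 151, 151, 151, 151, 151, 151, 151, 151, 151, 151, 151, 151, 151, 152, 151, 151, 151, 152, 152, 151, 152, 152, 152, 152, 153, 147, 118, 102, 127, 128, 125, 131, 146, 161, 184, 194, 192, 193, 200, 199, 196, 196, 196, 195, 193, 192, 193, 196, 200, 200, 200, 198, 193, 152, 114, 120, 129, 127, 120, 118]
```

>>> carry_out(claw=[1, 1, 1, 1, 1, 1, 1, 1, 1, 1, 1, 1, 1, 1], delta_pos=[[1, -0.06, 0], [2, -0.1, 0], [2.5, -0.1, 0], [2.5, -0.1, 0], [1.5, -0.1, 0], [0.78, 0, 0], [0, 0, 1], [0, 0, 2], [0, 0, 2], [0, 0, 1.2], [0, 0, 0.6], [0, 0, 0.3], [0, 0, 0], [0, 0, 0]], angular=[[0, 0, 0], [0, 0, 0], [0, 0, 0], [0, 0, 0], [0, 0, 0], [0, 0, 0], [0, 0, 0], [0, 0, 0], [0, 0, 0], [0, 0, 0], [0, 0, 0], [0, 0, 0], [0, 0, 0], [0, 0, 0]])

```text
clock: 14.6
position: [0.6516, -0.0293, 0.0576]
ee_rot: [2.49, 1.914, 0.001]
force: [-0.3, 0.2, -2.9]
width: 0.184
gripper_force: 45.0
```

```bash
cat > pf.py <<'E'
from h import *
import sys
np.set_printoptions(precision=2,suppress=True)
s=arm.observe();M=R.from_rotvec(s["ee_rot"]).as_matrix();t=s["position"];print(s["clock"],t*1000,s["force"],s["width"])
p=arm.get_image("wrist");save(p,sys.argv[1])
tool=lambda c,z:(M.T@(onz(p,c,z)-t))[:2]*1000
for d in arm.trace("fixture",p)[:1]:
    a=np.array([tool((x,y),.022) for y,x in np.argwhere(d["region"])]);print("fix",np.percentile(a,[.3,99.7],axis=0).tolist())
for d in arm.place_of("pocket",p)[:1]: print("pocket",tool(uv(d["centre"]),.01),d["conf"])
E
python3 pf.py w6.png
```

```text
14.6 [651.6  -29.31  57.58] [-0.35  0.2  -2.88] 0.18354153105321172
fix [[-14.646043151256613, -60.34206633810765], [51.528445359204355, 59.99577163132557]]
```

View pics/w6.png

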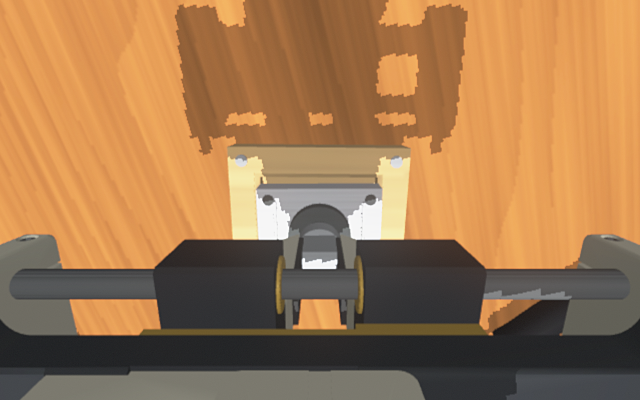

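The cover sits over the pocket mouth, centred between the side rails (232–408) with its far edge at row ~185. I'll nudge +0.4 mm and lower it.

>>> carry_out(claw=[1, 1, 1, 1, 1, 1, 1, 1, 1], delta_pos=[[0.04, 0, 0.3], [0, 0, 0.3], [0, 0, 0.3], [0, 0, 0.2], [0, 0, 0.2], [0, 0, 0.2], [0, 0, 0.2], [0, 0, 0.1], [0, 0, 0]], angular=[[0, 0, 0], [0, 0, 0], [0, 0, 0], [0, 0, 0], [0, 0, 0], [0, 0, 0], [0, 0, 0], [0, 0, 0], [0, 0, 0]])

```text
clock: 15.65
position: [0.6511, -0.0287, 0.0387]
ee_rot: [-2.491, -1.915, 0.0]
force: [0.2, 0.2, -4.0]
width: 0.178
gripper_force: 45.0
```

>>> carry_out(claw=[1, 1, 1, 1, 1], delta_pos=[[0, 0, 0.05], [0, 0, 0.05], [0, 0, 0.05], [0, 0, 0], [0, 0, 0]], angular=[[0, 0, 0], [0, 0, 0], [0, 0, 0], [0, 0, 0], [0, 0, 0]])

```text
clock: 16.15
position: [0.6513, -0.0287, 0.038]
ee_rot: [2.491, 1.914, 0.001]
force: [-2.5, 0.5, 6.2]
width: 0.179
gripper_force: 45.0
```

>>> carry_out(claw=[4, 4, 4, 4, 4, 4, 4, 4, 4, 4, 4, 4], delta_pos=[[0, 0, 0], [0, 0, 0], [0, 0, 0], [0, 0, 0], [0, 0, -0.5], [0, 0, -1.5], [0, 0, -2.5], [0, 0, -3], [0, 0, -3], [0, 0, -3], [0, 0, -2], [0, 0, 0]], angular=[[0, 0, 0], [0, 0, 0], [0, 0, 0], [0, 0, 0], [0, 0, 0], [0, 0, 0], [0, 0, 0], [0, 0, 0], [0, 0, 0], [0, 0, 0], [0, 0, 0], [0, 0, 0]])

```text
clock: 17.35
position: [0.6533, -0.0289, 0.1973]
ee_rot: [2.488, 1.912, 0.009]
force: [-0.5, 0.3, 0.1]
width: 0.439
gripper_force: 0.0
```

```bash
python3 - <<'E'
from h import *
np.set_printoptions(precision=4,suppress=True)
s=arm.observe();print(s["clock"],s["position"],s["joints"],s["width"])
P={n:arm.get_image(n) for n in("scene","side","wrist")}
for l,z in(("oilcan",.0),("jar",0.),("timer",0.),("bush",0),("gear",0),("axle_top",.075),("groove",.0375),("cover",.01),("pocket",.01)):
    for n,q in P.items(): print(l,n,[(onz(q,uv(d["centre"]),z)[:2],round(d["conf"],2)) for d in arm.place_of(l,q) if d["conf"]>.3][:5 if l=="axle_top" else 1])
M=R.from_rotvec(s["ee_rot"]).as_matrix()
p=P["wrist"];tool=lambda c,z:(M.T@(onz(p,c,z)-s["position"]))[:2]*1000
for l,z in(("cover",.026),("fixture",.022)):
    for d in arm.trace(l,p)[:3]:
        m=d["region"];print(l,p["frame"][m].mean(0).round(),d["conf"],cv2.minAreaRect(np.float32([tool((x,y),z) for y,x in np.argwhere(m)])))
q=P["side"]
for d in arm.trace("pliers",q)[:2]:
    m=d["region"];print("pl",d["conf"],cv2.minAreaRect(np.float32([onz(q,(x,y),.042)[:2]*1000 for y,x in np.argwhere(m)])))
for l,z in(("grip",.042),("pliers",.042),("ring",.02)): print(l,[(onz(q,uv(d["centre"]),z),round(d["conf"],2)) for d in arm.place_of(l,q)][:2])
E
```

```text
17.35 [ 0.6533 -0.0289  0.1973] [-0.1317  0.4829  0.1433  1.521  -0.0734  1.1359 -0.2344] 0.43901096632826864
oilcan scene []
oilcan side [(array([0.3327, 0.4578]), 0.92)]
oilcan wrist []
jar scene [(array([0.7178, 0.3942]), 0.84)]
jar side [(array([0.7211, 0.3744]), 0.71)]
jar wrist [(array([ 0.6488, -0.0308]), 0.72)]
timer scene []
timer side [(array([0.4065, 0.074 ]), 0.75)]
timer wrist []
bush scene [(array([0.4299, 0.052 ]), 0.56)]
bush side [(array([0.4142, 0.0639]), 0.74)]
bush wrist [(array([0.4118, 0.072 ]), 0.9)]
gear scene [(array([ 0.3998, -0.0826]), 0.48)]
gear side [(array([ 0.4068, -0.087 ]), 0.83)]
gear wrist []
axle_top scene [(array([ 0.386, -0.222]), 0.94), (array([ 0.6117, -0.3457]), 0.84), (array([ 0.5034, -0.4241]), 0.69), (array([ 0.3791, -0.3503]), 0.68), (array([ 0.661, -0.03 ]), 0.55)]
axle_top side [(array([ 0.3507, -0.3362]), 0.87), (array([ 0.3576, -0.2126]), 0.85), (array([ 0.4861, -0.394 ]), 0.81), (array([ 0.6073, -0.3269]), 0.69), (array([ 0.6459, -0.0318]), 0.66)]
axle_top wrist [(array([ 0.6528, -0.0314]), 0.9)]
groove scene [(array([ 0.6268, -0.348
[... 338 characters left out ...]
]), 0.58)]
pocket wrist []
cover [206. 204. 205.] 0.78 ((-0.8334159851074219, -2.44012451171875), (77.01832580566406, 57.25700759887695), 89.96375274658203)
fixture [231. 208. 150.] 0.78 ((-1.7712974548339844, -3.5750083923339844), (102.67350769042969, 121.39366149902344), 0.4292947053909302)
pl 0.86 ((539.0738525390625, 290.3065185546875), (201.34158325195312, 59.187564849853516), 2.4720613956451416)
pl 0.32 ((524.8045654296875, 305.63482666015625), (19.449066162109375, 171.42726135253906), 88.5181655883789)
grip [(array([0.498 , 0.2947, 0.042 ]), 0.8)]
pliers [(array([0.5629, 0.2961, 0.042 ]), 0.64), (array([ 0.6429, -0.014 ,  0.042 ]), 0.47)]
ring [(array([0.6348, 0.2897, 0.02  ]), 0.75)]
```

The cover is seated (77×57 mm outline at plate height, square with the pocket). Next are the row numbers for a turn-and-travel move to above the pliers.

```bash
python3 - <<'E'
from h import *
s=arm.observe();M=R.from_rotvec(s["ee_rot"]);t=s["position"].copy();goal=np.array([.505,.292,.20]);n=16
w=np.sin(np.pi*(np.arange(n)+.5)/n);w/=w.sum();rows=[]
for k in range(n):
    d=np.round(M.inv().apply((goal-t)*w[k]/w[k:].sum())*100,1); a=round(1.31*w[k],2); 
    rows.append((d.tolist(),a)); t=t+M.apply(d/100); M=M*R.from_rotvec([0,0,a])
print([r[0] for r in rows],[[0,0,r[1]] for r in rows],sum(r[1] for r in rows),t,M.as_matrix().round(3).tolist())
E
```

```text
[[0.3, -0.2, -0.0], [0.8, -0.6, -0.0], [1.2, -1.1, -0.0], [1.5, -1.6, -0.1], [1.7, -2.1, -0.1], [1.7, -2.5, -0.1], [1.5, -2.9, -0.1], [1.2, -3.2, -0.1], [0.8, -3.4, -0.1], [0.3, -3.3, -0.0], [-0.0, -3.0, -0.0], [-0.3, -2.7, -0.1], [-0.5, -2.1, -0.0], [-0.5, -1.6, -0.0], [-0.4, -0.9, -0.1], [-0.1, -0.3, 0.0]] [[0, 0, np.float64(0.01)], [0, 0, np.float64(0.04)], [0, 0, np.float64(0.06)], [0, 0, np.float64(0.08)], [0, 0, np.float64(0.1)], [0, 0, np.float64(0.11)], [0, 0, np.float64(0.12)], [0, 0, np.float64(0.13)], [0, 0, np.float64(0.13)], [0, 0, np.float64(0.12)], [0, 0, np.float64(0.11)], [0, 0, np.float64(0.1)], [0, 0, np.float64(0.08)], [0, 0, np.float64(0.06)], [0, 0, np.float64(0.04)], [0, 0, np.float64(0.01)]] 1.3000000000000003 [0.50499249 0.29191189 0.20031992] [[1.0, 0.011, 0.0], [0.011, -1.0, -0.0], [0.0, 0.0, -1.0]]
```

>>> carry_out(claw=[6.5, 6.5, 6.5, 6.5, 6.5, 6.5, 6.5, 6.5, 6.5, 6.5, 6.5, 6.5, 6.5, 6.5, 6.5, 6.5, 6.5, 6.5], delta_pos=[[0.3, -0.2, 0], [0.8, -0.6, 0], [1.2, -1.1, 0], [1.5, -1.6, 0], [1.7, -2.1, 0], [1.7, -2.5, 0], [1.5, -2.9, 0], [1.2, -3.2, 0], [0.8, -3.4, 0], [0.3, -3.3, 0], [0, -3.0, 0], [-0.3, -2.7, 0], [-0.5, -2.1, 0], [-0.5, -1.6, 0], [-0.4, -0.9, 0], [-0.1, -0.3, 0], [0, 0, 0], [0, 0, 0]], angular=[[0, 0, 0.01], [0, 0, 0.04], [0, 0, 0.06], [0, 0, 0.08], [0, 0, 0.1], [0, 0, 0.11], [0, 0, 0.12], [0, 0, 0.13], [0, 0, 0.13], [0, 0, 0.12], [0, 0, 0.11], [0, 0, 0.1], [0, 0, 0.08], [0, 0, 0.06], [0, 0, 0.04], [0, 0, 0.02], [0, 0, 0], [0, 0, 0]])

```text
clock: 20.95
position: [0.5054, 0.2912, 0.1924]
ee_rot: [3.141, 0.001, 0.001]
force: [-1.1, -0.5, -0.3]
width: 0.707
gripper_force: 0.0
```

```bash
cat > pl.py <<'E'
from h import *
import sys
np.set_printoptions(precision=1,suppress=True)
s=arm.observe();M=R.from_rotvec(s["ee_rot"]).as_matrix();t=s["position"];print(s["clock"],t*1000,s["width"],s["force"],"yaw x",np.degrees(np.arctan2(M[1,0],M[0,0])),"tilt",M[2,:2]*1000,s["joints"])
dz=float(sys.argv[2]) if len(sys.argv)>2 else 0
for i in range(2):
    p=arm.get_image("wrist")
    tool=lambda c,z:(M.T@(onz(p,c,z)-t))[:2]*1000
    for l,z in(("grip",.042),("pliers",.042),("ring",.02),("rest",0)): print(l,[(tool(uv(d["centre"]),z+dz),round(d["conf"],2),uv(d["centre"])) for d in arm.place_of(l,p)][:2])
save(p,sys.argv[1])
for l,z in(("pliers",.042),("rest",.008)):
    for d in arm.trace(l,p)[:1]:
        m=d["region"];r=cv2.minAreaRect(np.float32([tool((x,y),z+dz) for y,x in np.argwhere(m)]));print(l,d["conf"],m.sum(),np.round(r[0],1),np.round(r[1],1),r[2])
        np.save("m_"+l,m)
E
python3 pl.py w7.png
```

```text
20.95 [505.4 291.2 192.4] 0.7070488182815274 [-1.1 -0.5 -0.3] yaw x 0.04009452950883556 tilt [0.3 0.3] [-0.9  0.4  0.4  1.7 -0.2  1.1 -2. ]
grip [(array([-0.4,  0.4]), 0.72, array([319.4, 185.2]))]
pliers [(array([46.3, -3.2]), 0.78, array([315.8, 139.2]))]
ring [(array([129. ,  -6.7]), 0.89, array([312.4,  52.9])), (array([ 4.5, -0.5]), 0.16, array([318.5, 176.6]))]
rest [(array([ 2.6, -1.5]), 0.76, array([317.7, 175. ]))]
grip [(array([-3.2, -1.5]), 0.72, array([317.7, 187.8]))]
pliers [(array([44.5, -5.1]), 0.87, array([314.1, 140.9]))]
ring [(array([124.2,  -4.2]), 0.7, array([315. ,  58.1]))]
rest [(array([1.1, 0.1]), 0.82, array([319.3, 176.2]))]
pliers 0.77 3523 [34.3  2. ] [ 57.7 212.7] 88.57568359375
rest 0.75 5814 [-6.1  0. ] [ 73.2 148.5] 86.74674224853516
```

```bash
python3 - <<'E'
from h import *
np.set_printoptions(precision=1,suppress=True,linewidth=150)
s=arm.observe();M=R.from_rotvec(s["ee_rot"]).as_matrix();t=s["position"]
p=arm.get_image("wrist");tool=lambda c,z:(M.T@(onz(p,c,z)-t))[:2]*1000
m=np.load("m_pliers.npy");r=np.load("m_rest.npy")
for n,mm,z,st in(("pl",m,.048,8),("rest",r,.008,14)):
    ys=np.where(mm.any(1))[0];print(n,ys.min(),ys.max())
    for y in range(ys.min(),ys.max()+1,st):
        x=np.where(mm[y])[0];a,b=tool((x.min()-.5,y),z),tool((x.max()+.5,y),z);print(y,x.min(),x.max(),len(x),"x",a[0],"mid",(a[1]+b[1])/2,"w",b[1]-a[1])
f=p["frame"]
for y in(165,175,185,195,205): print(y,cv2.cvtColor(f[y:y+1,270:370],cv2.COLOR_RGB2GRAY)[0].tolist())
E
```

```text
pl 35 250
35 310 314 5 x 139.23452868549606 mid -6.380979458625809 w 4.509883922415863
43 299 324 17 x 132.62494425440946 mid -6.867195635394026 w 23.589016932255554
51 298 326 10 x 125.94580181923959 mid -6.446681497920476 w 26.466214009658962
59 298 326 9 x 119.18816198008766 mid -6.480249678531511 w 26.62340957901263
67 302 321 12 x 112.35304470445907 mid -6.9761323775297175 w 18.47065173330937
75 305 321 11 x 105.43486433729029 mid -5.619696044920817 w 15.794493748671226
83 304 323 16 x 98.42971812845178 mid -5.1814819790118705 w 18.69415317058061
91 305 323 15 x 91.34095963853693 mid -4.7379862862307345 w 17.86752111589436
99 305 323 15 x 84.16459871893224 mid -4.762123387828011 w 17.976893620372834
107 306 325 17 x 76.90063131626316 mid -3.3585713508197084 w 19.039677899328108
115 306 325 18 x 69.54582532681817 mid -3.3744590226863824 w 19.15767059094601
123 307 326 18 x 62.10007238093126 mid -2.426686637389557 w 19.277192852128305
131 308 325 18 x 54.56085382241632 mid -2.4369540134175143 w 17.458341400524727
139 307 327 21 x 46.924867413025325 mid -1.9592630607042683 w 20.496
[... 3597 characters left out ...]
 156, 158, 196, 235, 234, 230, 229, 233, 227, 117, 60, 68, 70, 71, 70, 67, 102, 186, 224, 217, 219, 220, 219, 204, 167, 157, 159, 159, 160, 163, 165, 166, 165, 165, 166, 165, 166, 166, 165, 164, 165, 165, 166]
205 [168, 164, 163, 162, 163, 162, 162, 163, 164, 152, 109, 108, 110, 110, 110, 110, 111, 109, 111, 109, 108, 117, 146, 191, 231, 230, 233, 223, 83, 58, 68, 70, 69, 67, 65, 122, 202, 221, 215, 213, 215, 218, 221, 223, 223, 223, 220, 220, 222, 223, 212, 155, 152, 158, 159, 156, 155, 157, 158, 158, 162, 199, 235, 231, 229, 231, 232, 200, 77, 61, 69, 71, 71, 67, 76, 159, 227, 222, 222, 220, 216, 199, 165, 164, 165, 166, 166, 165, 166, 165, 165, 165, 166, 165, 164, 165, 164, 165, 165, 164]
```

>>> carry_out(claw=[6.5, 6.5, 6.5, 6.5, 6.5, 6.5, 6.5, 6.5, 6.5, 6.5, 6.5, 6.5, 6.5], delta_pos=[[-0.15, 0.08, 1], [0, 0, 2], [0, 0, 2], [0, 0, 2], [0, 0, 2], [0, 0, 2], [0, 0, 2], [0, 0, 1.5], [0, 0, 1], [0, 0, 0.5], [0, 0, 0.5], [0, 0, 0.2], [0, 0, 0]], angular=[[0, 0, -0.03], [0, 0, -0.028], [0, 0, 0], [0, 0, 0], [0, 0, 0], [0, 0, 0], [0, 0, 0], [0, 0, 0], [0, 0, 0], [0, 0, 0], [0, 0, 0], [0, 0, 0], [0, 0, 0]])

```text
clock: 22.9
position: [0.5037, 0.2912, 0.0255]
ee_rot: [-3.14, -0.092, -0.001]
force: [0.4, 0.5, 0.6]
width: 0.708
gripper_force: 0.0
```

```bash
python3 pl.py w8.png
```

```text
22.9 [503.7 291.2  25.5] 0.7084064790876007 [0.4 0.5 0.6] yaw x 3.3702515800206885 tilt [ 0.4 -0.2] [-0.8  0.6  0.3  1.9 -0.2  0.7 -1.9]
grip [(array([48.3, -1.1]), 0.52, array([316.8, 159.9]))]
pliers [(array([48.8, -0.6]), 0.74, array([317.9, 159. ])), (array([16.7, -0.8]), 0.17, array([317.5, 219.9]))]
ring []
rest [(array([0.7, 1.1]), 0.82, array([320.6, 223.1]))]
grip []
pliers [(array([47.4,  1.2]), 0.98, array([321.5, 161.8]))]
ring []
rest [(array([2. , 0.8]), 0.83, array([320.3, 221.3]))]
pliers 0.67 10094 [35.2  0.5] [ 55.6 168.8] 89.95773315429688
rest 0.71 13686 [-2.4 -0. ] [ 75.6 144.8] 89.95775604248047
```

>>> carry_out(claw=[6.5, 6.5, 6.5, 6.5, 3, 3, 3, 3, 3, 3, 3, 3], delta_pos=[[0, 0, 0.5], [0, 0, 0.5], [0, 0, 0.3], [0, 0, 0], [0, 0, 0], [0, 0, 0], [0, 0, 0], [0, 0, 0], [0, 0, 0], [0, 0, 0], [0, 0, 0], [0, 0, 0]], angular=[[0, 0, 0], [0, 0, 0], [0, 0, 0], [0, 0, 0], [0, 0, 0], [0, 0, 0], [0, 0, 0], [0, 0, 0], [0, 0, 0], [0, 0, 0], [0, 0, 0], [0, 0, 0]], force=42)

```text
clock: 24.7
position: [0.5032, 0.2912, 0.0125]
ee_rot: [-3.14, -0.093, 0.001]
force: [-3.9, 0.2, 5.3]
width: 0.374
gripper_force: 42.0
```

>>> carry_out(claw=[3, 3, 3, 3, 3, 3, 3, 3, 3, 3], delta_pos=[[0, 0, 0], [0, 0, -0.3], [0, 0, -0.7], [0, 0, -1.5], [0, 0, -2], [0, 0, -2], [0, 0, -2], [0, 0, -1.5], [0, 0, 0], [0, 0, 0]], angular=[[0, 0, 0], [0, 0, 0], [0, 0, 0], [0, 0, 0], [0, 0, 0], [0, 0, 0], [0, 0, 0], [0, 0, 0], [0, 0, 0], [0, 0, 0]])

```text
clock: 25.7
position: [0.5036, 0.2911, 0.1123]
ee_rot: [-3.14, -0.092, -0.001]
force: [-0.4, 0.2, -2.8]
width: 0.374
gripper_force: 42.0
```

```bash
python3 pl.py w9.png .1
python3 - <<'E'
from h import *
P={n:arm.get_image(n) for n in("scene","side","wrist")}
for l in("ring","grip","pliers"):
    c={n:arm.place_of(l,q)[:1] for n,q in P.items()}
    v=[(P[n],uv(d[0]["centre"])) for n,d in c.items() if d]
    print(l,{n:(uv(d[0]["centre"]).round(1).tolist(),round(d[0]["conf"],2)) for n,d in c.items() if d}, tri(v).round(4) if len(v)>1 else "")
E
```

```text
25.7 [503.6 291.1 112.3] 0.374185368019997 [-0.4  0.2 -2.8] yaw x 3.3605278043226643 tilt [ 0.6 -0.3] [-0.8  0.5  0.3  1.8 -0.2  0.9 -2. ]
grip []
pliers [(array([50.1, -0.1]), 0.75, array([318.8, 160.1]))]
ring []
rest [(array([24.8,  0.1]), 0.74, array([319.1, 192.4]))]
grip []
pliers [(array([50.8, -0.4]), 0.87, array([317.5, 157.7]))]
ring []
rest [(array([26.4,  0.1]), 0.59, array([318.7, 189.2]))]
pliers 0.69 11196 [37.7  0.5] [ 37.2 154.1] 89.92678833007812
rest 0.86 5587 [24.  0.] [45.2 91. ] 89.95027923583984
ring {'scene': ([388.9, 160.3], 0.8)} 
grip {'scene': ([356.4, 147.1], 0.58), 'side': ([258.9, 288.3], 0.67)} [0.4682 0.3335 0.1062]
pliers {'scene': ([371.1, 153.0], 0.85), 'wrist': ([318.3, 159.2], 0.79)} [0.5584 0.2966 0.1323]
```

```bash
python3 - <<'E'
from h import *
np.set_printoptions(precision=1,suppress=True,linewidth=160)
s=arm.observe();M=R.from_rotvec(s["ee_rot"]).as_matrix();t=s["position"]
p=arm.get_image("wrist")
for X in((128,0,-7.5),(113,0,-7.5),(110,0,-29.5),(128,14,-7.5),(50,0,-29.5),(48,0,-29.5)): print(X,proj(p,t+M@(np.array(X)/1000)))
tool=lambda c,z:(M.T@(onz(p,c,t[2]+z)-t))[:2]*1000
d=arm.trace("pliers",p)[0];m=d["region"];ys=np.where(m.any(1))[0];print(ys.min(),ys.max())
for y in list(range(0,60,4))+list(range(60,240,12)):
    x=np.where(m[y])[0]
    if len(x): 
        a,b=tool((x.min()-.5,y),.0295),tool((x.max()+.5,y),.0295);print(y,x.min(),x.max(),len(x),"x",a[0],"mid",(a[1]+b[1])/2,"w",b[1]-a[1])
g=cv2.cvtColor(p["frame"],cv2.COLOR_RGB2GRAY)
for y in(2,6,10,16,24): print(y,g[y,280:360].tolist())
print([tool((320,y),.0075).tolist() for y in(0,10)])
E
```

```text
(128, 0, -7.5) [319.2 -14.3]
(113, 0, -7.5) [319.2  21.6]
(110, 0, -29.5) [319.2  15.2]
(128, 14, -7.5) [349.4 -14.2]
(50, 0, -29.5) [319.1 160.2]
(48, 0, -29.5) [319.  164.5]
0 328
0 276 361 27 x 115.56813956348766 mid -0.27497385583201783 w 35.18501557758513
4 279 359 34 x 114.11416172716031 mid -0.06947259786734428 w 33.233977984275526
8 282 356 32 x 112.65185153658312 mid -0.06854452948439782 w 30.860257797940847
12 288 351 21 x 111.18240254688806 mid 0.1386326062597245 w 26.409694034868053
16 287 352 25 x 109.70152489711569 mid 0.14032785630036404 w 27.31337978169509
20 284 356 34 x 108.21126247930368 mid 0.3496487179960326 w 30.297490424108876
24 284 356 35 x 106.71364325832135 mid 0.3519291333713408 w 30.385192070304754
28 284 355 36 x 105.20732904741625 mid 0.14548069914565254 w 30.0559187224765
32 284 354 35 x 103.69224390309296 mid -0.0621694423550565 w 29.72472888130375
36 285 354 36 x 102.16872801535743 mid 0.14884883669402882 w 29.391685098547757
40 285 353 35 x 100.63586875932468 mid -0.06000732570446843 w 29.056611056740525
44 286 353 36 x 99.0944206455279 mid 0.152257
[... 2862 characters left out ...]
 182, 182, 182, 181, 181, 182, 182, 183, 182, 182, 181, 182, 182, 181, 181, 181, 181, 181, 181, 182, 183, 172, 116, 103, 108, 116, 130, 147, 159, 168, 172, 176, 177, 175, 176, 178, 181, 181, 181, 180, 181, 180]
24 [182, 182, 171, 148, 190, 224, 230, 228, 227, 227, 227, 228, 229, 231, 233, 234, 235, 236, 233, 216, 171, 163, 178, 180, 180, 179, 179, 180, 180, 179, 180, 181, 181, 182, 185, 187, 187, 187, 186, 187, 187, 187, 186, 186, 186, 186, 185, 185, 185, 186, 185, 185, 185, 185, 186, 186, 186, 174, 131, 155, 213, 234, 231, 229, 229, 229, 228, 228, 229, 231, 232, 233, 234, 232, 227, 210, 171, 181, 181, 180]
[[122.12618004293962, 0.3886624370266121], [117.94056402043583, 0.39502377419274465]]
```

The squeezed ring and its ears show symmetrically at the top of the wrist view, with the axis at tool y≈0.15 mm and no yaw error. I'll travel to a spot where the axle is visible beside the pliers, to measure both with one camera.

>>> carry_out(claw=[3, 3, 3, 3, 3, 3, 3, 3, 3, 3, 3, 3, 3, 3, 3], delta_pos=[[0.1, 0.5, 0], [0.2, 1.2, 0], [0.3, 2, 0], [0.3, 2.5, 0], [0.3, 2.7, 0], [0.3, 2.7, 0], [0.3, 2.7, 0], [0.3, 2.7, 0], [0.3, 2.7, 0], [0.3, 2.5, 0], [0.3, 2, 0], [0.2, 1.6, 0], [0.15, 1, 0], [0, 0, 0], [0, 0, 0]], angular=[[0, 0, 0], [0, 0, 0], [0, 0, 0], [0, 0, 0], [0, 0, 0], [0, 0, 0], [0, 0, 0], [0, 0, 0], [0, 0, 0], [0, 0, 0], [0, 0, 0], [0, 0, 0], [0, 0, 0], [0, 0, 0], [0, 0, 0]])

```text
clock: 28.5
position: [0.5525, 0.0259, 0.1123]
ee_rot: [-3.14, -0.092, 0.0]
force: [-0.2, -0.3, -1.7]
width: 0.376
gripper_force: 42.0
```

```bash
cat > al.py <<'E'
from h import *
np.set_printoptions(precision=1,suppress=True,linewidth=160)
s=arm.observe();M=R.from_rotvec(s["ee_rot"]).as_matrix();t=s["position"]
print(s["clock"],t*1000,s["width"],s["force"],np.degrees(np.arctan2(M[1,0],M[0,0])),M[2,:2]*1000)
A={l:[] for l in("axle_top","groove","cover","pliers")}
for i in range(6):
    p=arm.get_image("wrist");tool=lambda c,z:(M.T@(onz(p,c,z)-t))*1000
    for l,z in(("axle_top",.075),("groove",.0375),("cover",.01),("pliers",t[2]+.0295)):
        A[l]+=[np.append(tool(uv(d["centre"]),z)[:2],d["conf"]) for d in arm.place_of(l,p) if d["conf"]>.4][:1]
for l in A: print(l,np.array(A[l]).tolist() and np.round(A[l],1).tolist(),"mean",np.mean(A[l],0) if A[l] else "")
for d in arm.trace("cover",p)[:2]:
    m=d["region"];print("cover",d["conf"],p["frame"][m].mean(0),cv2.minAreaRect(np.float32([tool((x,y),.026)[:2] for y,x in np.argwhere(m)])))
for d in arm.trace("fixture",p)[:1]:
    m=d["region"];print("fixture",d["conf"],cv2.minAreaRect(np.float32([tool((x,y),.022)[:2] for y,x in np.argwhere(m)])))
save(p,"w10.png")
E
python3 al.py
```

```text
28.5 [552.5  25.9 112.3] 0.37593440045530185 [-0.2 -0.3 -1.7] 3.36433766113852 [-0.2 -0.4]
axle_top [[94.5, 61.4, 0.9], [95.1, 60.3, 0.8], [94.7, 62.6, 1.0], [95.0, 59.3, 1.0], [94.5, 62.0, 0.7], [96.3, 60.4, 0.9]] mean [95.  61.   0.9]
groove [[95.3, 61.5, 0.7], [95.1, 60.4, 0.7], [95.4, 59.6, 0.8], [94.0, 60.6, 0.8], [96.4, 58.2, 0.9], [96.5, 60.7, 1.0]] mean [95.4 60.2  0.8]
cover [[93.8, 59.8, 0.8], [95.2, 62.1, 0.7], [93.3, 60.8, 0.7], [93.8, 62.6, 0.7], [92.3, 61.0, 0.6], [92.3, 60.7, 0.8]] mean [93.4 61.2  0.7]
pliers [[51.7, -0.5, 0.6], [51.6, -1.8, 0.7], [51.3, -0.9, 0.9], [50.4, 0.1, 0.9], [50.6, 0.4, 0.8], [50.2, -0.3, 0.9]] mean [51.  -0.5  0.8]
cover 0.76 [209.2 208.9 209.7] ((94.98932647705078, 60.440284729003906), (76.94750213623047, 58.5928955078125), 17.994447708129883)
fixture 0.73 ((95.08084869384766, 61.58209228515625), (120.24977111816406, 100.43238830566406), 18.931581497192383)
```

```bash
cat > rg.py <<'E'
from h import *
import sys
np.set_printoptions(precision=1,suppress=True,linewidth=160)
s=arm.observe();M=R.from_rotvec(s["ee_rot"]).as_matrix();t=s["position"]
exp={"ring":t+M@np.array([.1308,.0002,-.0075]),"pliers":t+M@np.array([.0508,0,-.0295]),"axle_top":np.array([.6511,-.0296,.075])}
V={k:[] for k in exp};I=[]
for n in("scene","side"):
    O={k:[] for k in exp}
    for i in range(6):
        p=arm.get_image(n)
        for k in exp:
            e=proj(p,exp[k]);c=[uv(d["centre"]) for d in arm.place_of(k,p)];c=[q for q in c if np.linalg.norm(q-e)<9]
            if c: O[k].append(c[0]-e)
    if len(sys.argv)>1: save(p,sys.argv[1]+n+".png")
    for k in exp:
        if O[k]:
            o=np.median(O[k],0);print(n,k,len(O[k]),"offset px",o,"sd",np.std(O[k],0),"exp",proj(p,exp[k]));V[k].append((p,proj(p,exp[k])+o))
for k in exp:
    if len(V[k])>1: print(k,"tri-exp world mm",(tri(V[k])-exp[k])*1000,"tool",M.T@(tri(V[k])-exp[k])*1000)
E
python3 rg.py r1
```

```text
scene ring 6 offset px [-0.5 -2.9] sd [0.7 1.1] exp [364.4 204.6]
scene pliers 5 offset px [1.3 0.6] sd [1.5 1.2] exp [340.6 190.2]
scene axle_top 6 offset px [ 1.9 -1.9] sd [0.7 1.7] exp [343.2 223.6]
side ring 6 offset px [ 2.3 -3.3] sd [1.  0.9] exp [273.9 165.7]
side axle_top 1 offset px [1.5 7.7] sd [0. 0.] exp [298.8 170.1]
ring tri-exp world mm [-2.8 -4.3 11.6] tool [ -3.1   4.2 -11.6]
axle_top tri-exp world mm [-10.6  16.3  -9.7] tool [ -9.6 -16.9   9.7]
```

>>> carry_out(claw=[3, 3, 3, 3, 3, 3, 3, 3, 3, 3, 3], delta_pos=[[-0.3, 0.5, 0], [-0.5, 1, 0], [-0.8, 1.2, 0], [-0.8, 1.2, 0], [-0.6, 1, 0], [-0.4, 0.8, 0], [-0.16, 0.39, 0], [0, 0, 1], [0, 0, 1.5], [0, 0, 1], [0, 0, 0]], angular=[[0, 0, 0], [0, 0, 0], [0, 0, 0], [0, 0, 0], [0, 0, 0], [0, 0, 0], [0, 0, 0], [0, 0, 0], [0, 0, 0], [0, 0, 0], [0, 0, 0]])

```text
clock: 33.6
position: [0.5196, -0.0368, 0.0756]
ee_rot: [3.14, 0.093, -0.005]
force: [-0.1, 1.0, -2.0]
width: 0.377
gripper_force: 42.0
```

```bash
python3 - <<'E'
from h import *
np.set_printoptions(precision=1,suppress=True,linewidth=170)
s=arm.observe();M=R.from_rotvec(s["ee_rot"]).as_matrix();t=s["position"]
r=t+M@np.array([.1307,.0002,-.0075]);print(s["clock"],t*1000,"ring",r*1000,"err tool",M.T@(np.array([.6511,-.0296,0])-r)*1000,s["force"],s["width"])
p=arm.get_image("wrist");save(p,"w11.png");g=cv2.cvtColor(p["frame"],cv2.COLOR_RGB2GRAY)
for y in range(0,40,3): print(y,g[y,270:370:2].tolist())
ax=np.array([.6511,-.0296,.075])
for k in((-8.5,-8.5),(8.5,-8.5),(-8.5,8.5),(8.5,8.5)):
    a=np.radians(-15);v=np.array([k[0]*np.cos(a)-k[1]*np.sin(a),k[0]*np.sin(a)+k[1]*np.cos(a),0])/1000;print(k,proj(p,ax+v))
for d in arm.place_of("axle_top",p)[:2]: print(d["conf"],uv(d["centre"]))
E
```

```text
33.6 [519.6 -36.8  75.6] ring [650.1 -29.2  82.7] err tool [ 1.2  0.5 82.7] [-0.1  1.  -2. ] 0.3765346400181906
0 [144, 135, 133, 107, 121, 123, 122, 133, 125, 122, 93, 79, 82, 81, 106, 79, 79, 80, 81, 89, 183, 217, 236, 234, 233, 234, 233, 230, 228, 229, 231, 237, 101, 227, 235, 236, 146, 119, 121, 122, 121, 133, 125, 123, 123, 113, 195, 246, 244, 245]
3 [139, 134, 122, 197, 143, 117, 134, 124, 122, 122, 121, 122, 108, 90, 105, 83, 78, 81, 81, 80, 78, 73, 73, 94, 186, 224, 239, 232, 229, 230, 233, 220, 120, 239, 233, 234, 123, 122, 125, 120, 122, 123, 123, 124, 113, 195, 248, 244, 244, 246]
6 [138, 131, 134, 193, 188, 140, 100, 123, 126, 135, 154, 152, 128, 123, 90, 114, 77, 80, 79, 81, 79, 79, 79, 80, 80, 77, 74, 94, 179, 219, 239, 120, 209, 236, 233, 212, 113, 124, 150, 136, 153, 132, 120, 98, 227, 247, 244, 244, 245, 248]
9 [137, 125, 174, 192, 186, 192, 187, 134, 90, 147, 155, 148, 122, 121, 93, 85, 101, 78, 76, 80, 80, 82, 82, 81, 82, 82, 81, 79, 78, 76, 75, 127, 241, 234, 234, 130, 118, 120, 140, 125, 150, 95, 177, 253, 245, 244, 244, 244, 246, 232]
12 [218, 145, 196, 189, 187
[... 1869 characters left out ...]
 124, 115, 169, 235, 231, 231, 231, 233, 235, 233, 222, 245, 246, 241, 142, 172, 159, 212]
36 [188, 188, 190, 192, 190, 188, 189, 232, 217, 229, 229, 228, 231, 234, 237, 224, 101, 123, 121, 123, 125, 126, 124, 123, 124, 126, 123, 123, 126, 127, 126, 124, 126, 115, 189, 233, 231, 231, 231, 233, 235, 232, 225, 245, 248, 160, 167, 169, 182, 225]
39 [185, 188, 190, 191, 189, 187, 188, 244, 204, 229, 228, 228, 231, 233, 236, 230, 115, 69, 107, 126, 127, 128, 124, 125, 125, 126, 122, 124, 128, 127, 127, 126, 105, 86, 206, 232, 231, 230, 232, 234, 236, 229, 231, 246, 241, 138, 177, 167, 212, 224]
(-8.5, -8.5) [331.3   8. ]
(8.5, -8.5) [342.9 -29.7]
(-8.5, 8.5) [298.4  -4.4]
(8.5, 8.5) [309.2 -42.8]
```

The axle's square top edge lies where predicted, to about 0.3 px. I'll correct +1.2/+0.5 mm and begin lowering.

>>> carry_out(claw=[3, 3, 3, 3, 3, 3], delta_pos=[[0.12, 0.05, 0], [0, 0, 0], [0, 0, 0.4], [0, 0, 0.4], [0, 0, 0.4], [0, 0, 0]], angular=[[0, 0, 0], [0, 0, 0], [0, 0, 0], [0, 0, 0], [0, 0, 0], [0, 0, 0]])

```text
clock: 34.3
position: [0.5214, -0.0377, 0.0646]
ee_rot: [3.14, 0.092, -0.002]
force: [0.8, 0.1, -1.7]
width: 0.373
gripper_force: 42.0
```

```bash
cat > st.py <<'E'
from h import *
np.set_printoptions(precision=1,suppress=True,linewidth=170)
s=arm.observe();M=R.from_rotvec(s["ee_rot"]).as_matrix();t=s["position"]
r=t+M@np.array([.1307,.0002,-.0075]);print(s["clock"],t*1000,"ring",r*1000,"err tool",M.T@(np.array([.6511,-.0296,.0375])-r)*1000,s["force"],s["width"],"tilt mrad",M[2,:2]*1000)
E
python3 st.py
```

```text
34.3 [521.4 -37.7  64.6] ring [651.9 -30.3  72. ] err tool [-0.7 -0.7 34.5] [ 0.8  0.1 -1.7] 0.3731309600911602 tilt mrad [-1.2  0. ]
```

>>> carry_out(claw=[3, 3, 3, 3, 3, 3, 3], delta_pos=[[-0.03, -0.04, 0.3], [0, 0, 0.4], [0, 0, 0.4], [0, 0, 0.4], [0, 0, 0.4], [0, 0, 0.3], [0, 0, 0]], angular=[[0, 0, 0], [0, 0, 0], [0, 0, 0], [0, 0, 0], [0, 0, 0], [0, 0, 0], [0, 0, 0]])

```text
clock: 35.0
position: [0.5213, -0.0374, 0.0429]
ee_rot: [3.14, 0.092, -0.001]
force: [-0.4, -0.4, -2.1]
width: 0.375
gripper_force: 42.0
```

```bash
python3 st.py; python3 - <<'E'
from h import *
np.set_printoptions(precision=2,suppress=True)
s=arm.observe();print(s["position"]*1000)
for i in range(6): arm.get_image("wrist");print(arm.observe()["position"]*1000,arm.observe()["force"])
E
```

```text
35.0 [521.3 -37.4  42.9] ring [651.8 -30.   50.3] err tool [-0.7 -0.4 12.8] [-0.4 -0.4 -2.1] 0.3754368742725401 tilt mrad [-0.7  0. ]
[521.31 -37.42  42.86]
[521.48 -37.45  43.13] [-0.07  0.49 -1.57]
[521.64 -37.44  43.3 ] [-0.78 -0.27 -1.96]
[521.74 -37.44  43.43] [-1.03  0.28 -2.71]
[521.72 -37.42  43.47] [-0.04 -0.12 -2.16]
[521.78 -37.37  43.5 ] [-0.72  0.14 -0.44]
[521.79 -37.39  43.54] [ 0.   -0.14 -0.84]
```

>>> carry_out(claw=[3, 3, 3, 3, 3, 3, 3, 3, 3, 3], delta_pos=[[-0.11, -0.03, 0], [0, 0, 0.2], [0, 0, 0.2], [0, 0, 0.2], [0, 0, 0.2], [0, 0, 0.2], [0, 0, 0], [0, 0, 0], [0, 0, 0], [0, 0, 0]], angular=[[0, 0, 0], [0, 0, 0], [0, 0, 0], [0, 0, 0], [0, 0, 0], [0, 0, 0], [0, 0, 0], [0, 0, 0], [0, 0, 0], [0, 0, 0]])

```text
clock: 36.3
position: [0.5206, -0.0372, 0.0334]
ee_rot: [3.14, 0.092, 0.0]
force: [0.9, -0.3, -1.2]
width: 0.373
gripper_force: 42.0
```

```bash
python3 st.py; python3 - <<'E'
from h import *
np.set_printoptions(precision=1,suppress=True)
p=arm.get_image("wrist");save(p,"w12.png")
s=arm.observe();M=R.from_rotvec(s["ee_rot"]).as_matrix();t=s["position"]
tool=lambda c,z:(M.T@(onz(p,c,z)-t))[:2]*1000
print("pliers",[tool(uv(d["centre"]),t[2]+.0295) for d in arm.place_of("pliers",p)][:1])
g=cv2.cvtColor(p["frame"],cv2.COLOR_RGB2GRAY)
for y in range(0,40,3): print(y,g[y,270:370:2].tolist())
ax=np.array([.6511,-.0296,.075])
for k in((-8.5,-8.5),(-8.5,8.5)):
    a=np.radians(-15);v=np.array([k[0]*np.cos(a)-k[1]*np.sin(a),k[0]*np.sin(a)+k[1]*np.cos(a),0])/1000;print(k,proj(p,ax+v))
E
```

```text
36.3 [520.6 -37.2  33.4] ring [651.1 -29.7  41. ] err tool [ 0.  -0.1  3.5] [ 0.9 -0.3 -1.2] 0.3725392634679193 tilt mrad [0.2 0.1]
pliers [array([50.7, -0.1])]
0 [228, 249, 249, 140, 120, 123, 123, 122, 119, 116, 91, 81, 83, 83, 82, 83, 80, 80, 80, 79, 78, 79, 81, 88, 88, 87, 95, 99, 102, 106, 109, 115, 116, 122, 123, 121, 121, 113, 82, 94, 112, 124, 130, 123, 123, 114, 193, 246, 244, 243]
3 [191, 189, 187, 192, 144, 118, 124, 124, 122, 122, 121, 120, 108, 92, 83, 82, 83, 82, 79, 79, 78, 80, 82, 86, 93, 95, 95, 101, 103, 106, 110, 117, 123, 85, 83, 92, 117, 120, 123, 121, 121, 122, 124, 124, 112, 191, 248, 244, 244, 244]
6 [191, 189, 188, 189, 191, 145, 101, 124, 126, 138, 152, 150, 141, 122, 99, 101, 95, 81, 82, 80, 81, 82, 86, 91, 94, 95, 97, 103, 107, 118, 119, 108, 109, 85, 84, 89, 118, 137, 133, 148, 161, 129, 121, 100, 227, 247, 244, 244, 244, 244]
9 [193, 188, 189, 190, 190, 195, 185, 123, 92, 147, 152, 152, 123, 121, 112, 120, 120, 120, 121, 122, 125, 126, 125, 122, 102, 102, 124, 121, 120, 122, 115, 83, 85, 84, 84, 89, 120, 121, 139, 145, 142, 95, 176, 253, 245, 244, 244, 2
[... 1836 characters left out ...]
190, 212, 238, 231, 191, 192, 188, 187, 191, 191, 249, 246, 161, 235, 231, 230, 231, 232, 235, 233, 223, 245, 244, 245, 248, 176, 156, 170]
36 [163, 164, 217, 248, 247, 234, 233, 179, 218, 230, 228, 228, 231, 234, 237, 222, 160, 195, 191, 195, 192, 188, 187, 223, 245, 243, 187, 185, 182, 187, 191, 189, 249, 246, 181, 232, 231, 231, 231, 233, 235, 232, 224, 245, 244, 246, 242, 140, 185, 171]
39 [191, 192, 222, 230, 186, 218, 240, 244, 207, 229, 229, 228, 231, 234, 236, 229, 148, 194, 191, 195, 189, 188, 187, 222, 245, 245, 246, 247, 247, 249, 248, 231, 248, 219, 201, 232, 231, 230, 231, 234, 236, 230, 231, 244, 245, 248, 175, 157, 178, 165]
(-8.5, -8.5) [334.  -24.4]
(-8.5, 8.5) [290.1 -41.2]
```

>>> carry_out(claw=[3, 3, 3, 3, 3, 3, 3], delta_pos=[[0, 0, 0.1], [0, 0, 0.1], [0, 0, 0.1], [0, 0, 0.04], [0, 0, 0], [0, 0, 0], [0, 0, 0]], angular=[[0, 0, 0], [0, 0, 0], [0, 0, 0], [0, 0, 0], [0, 0, 0], [0, 0, 0], [0, 0, 0]])

```text
clock: 37.1
position: [0.5206, -0.0371, 0.03]
ee_rot: [3.14, 0.092, 0.0]
force: [0.2, 0.7, -1.8]
width: 0.376
gripper_force: 42.0
```

```bash
python3 st.py; python3 - <<'E'
from h import *
np.set_printoptions(precision=1,suppress=True)
for i in range(4): p=arm.get_image("wrist")
save(p,"w13.png")
s=arm.observe();M=R.from_rotvec(s["ee_rot"]).as_matrix();t=s["position"];print(t*1000,s["force"])
ax=np.array([.6511,-.0296,0])
for z in(.026,.034): print(z,proj(p,ax-M[:,0]*.019+[0,0,z]))
g=cv2.cvtColor(p["frame"],cv2.COLOR_RGB2GRAY)
print(g[0:45,317:321].mean(1).astype(int).tolist());print(g[0:45,310:312].mean(1).astype(int).tolist())
q=arm.get_image("side");save(q,"side13.png");q=arm.get_image("scene");save(q,"scene13.png")
E
```

```text
37.1 [520.6 -37.1  30. ] ring [651.1 -29.7  37.5] err tool [ 0.  -0.1 -0. ] [ 0.2  0.7 -1.8] 0.37604428319839645 tilt mrad [0.2 0. ]
[520.6 -37.1  30. ] [-0.3 -0.2 -1.4]
0.026 [319.3  30.3]
0.034 [319.4  26.3]
[89, 92, 92, 93, 90, 86, 99, 119, 121, 120, 120, 121, 121, 121, 122, 117, 99, 84, 84, 86, 85, 85, 86, 86, 87, 83, 70, 55, 53, 73, 145, 194, 196, 194, 194, 194, 193, 193, 193, 216, 241, 246, 245, 245, 245]
[79, 79, 79, 79, 81, 104, 123, 124, 123, 123, 123, 123, 124, 124, 123, 124, 124, 124, 124, 123, 119, 119, 120, 116, 97, 69, 53, 51, 73, 150, 198, 195, 191, 189, 190, 188, 188, 187, 188, 187, 187, 186, 187, 187, 187]
```

```bash
python3 st.py; python3 -c "
from cell import arm
print(arm.sign_off())"
```

```text
37.4 [520.5 -37.1  30. ] ring [651.  -29.7  37.5] err tool [ 0.1 -0.  -0. ] [-0.1 -0.6 -1. ] 0.3727505875254089 tilt mrad [ 0.1 -0. ]
the job is handed in; nothing more can be done
None
```

I handed the job in at 37.4 s: the cover is seated in the pocket, and the squeezed pliers hold the spread ring around the groove with no contact force felt; I worked out the ring's height from the pliers' pose on the rest and did not measure it directly.

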